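Pin the hold-down bar of a welding jig

TASK

The jig's hinged hold-down bar is already down on the work, its eye between the two cheeks of the fork with the holes in line. Take the square-headed pin from the pin block and push it through fork and bar from the front, the side that faces the robot, until its head is fully home against the fork; then let go. Leave the two round-headed pins in the block and the bar down.

Things in the scene. Friction and masses are not known exactly. Their poses are not given: they have to be found in the camera images.
- pin_mid (a point): Centre of the square-headed steel pin, 44 mm from either end of its 88 mm; z runs along it from tail to head. Round shank 16 mm in diameter, 80 mm long, the last 6 mm tapered to 9 mm; plate head 28 x 28 x 8 mm, sides square to x and y. 0.17 kg. Starts upright in a hole of the pin block, head up, its top 98 mm above the bench, turned a little about its axis.
- pin_seat (a point): Point on the square-headed pin's axis at the underside of the head, 36 mm headwards of pin_mid; same axes. Lying on the bench the pin does not roll: it rests on a side of its head and on its tail, about 4 degrees tail-down (axis 8 mm above the bench at the tail, 14 mm at the head). The head is the widest part and can be gripped by its sides.
- pin_tail (a point): Tip of the square-headed pin's tail, on its axis; same axes as pin_mid.
- fork_bore (a point): Middle of the fork's bore, on its axis, 42 mm above the bench. x lies along the bore, level and away from the robot (the way the pin goes in), y points away from the bar's hinge, z up. Two fixed cheeks 10 mm thick, 50 mm wide in y, top 67 mm above the bench, outer faces at x = -20 mm (front) and +20 mm; the 16 mm thick eye of the bar stands between. Holes 18 mm, greased.
- bar (a joint): Hinge of the grey hold-down bar, rad: 0 is down with the holes in line (as it starts, kept there by its 1.1 kg), positive raises the eye end. The bar runs along the jig's y from its hinge at y = -250 mm to the fork, top 58 mm above the bench; its clamp screw at y = -130 mm has a cross handle, top 88 mm above the bench.
- pin_block: Dark steel block, 215 (x) x 52 (y) x 45 mm high, fixed to the bench by a low foot at each end (274 mm over all in x); origin at the centre of its underside. Three blind holes 17.8 mm in diameter, 35 mm deep in its top, at x = -70, 0 and +70 mm, each holding one pin upright, in any order. The bench between block and jig is clear.
- short_pin_mid (a point): Centre of the shorter round-headed pin (shank 16 mm diameter, 60 mm long, round head 28 mm diameter, 8 mm thick; head top 78 mm above the bench) standing in the block. Not to be used.
- long_pin_mid (a point): Centre of the longer round-headed pin (shank 16 mm diameter, 105 mm long, round head 28 mm diameter, 8 mm thick; head top 123 mm above the bench) standing in the block. Not to be used.
- jig: Steel base plate of the jig, fixed, 10 mm thick; origin on the bench straight below fork_bore, same axes. It spans x = -65 to +65 mm and y = -300 to +50 mm. A flat steel bar (the work, 50 mm wide, top 20 mm above the bench) lies on it along x at y = -130 mm, from x = -70 to +130 mm.
There are look-alikes about, which are no part of the job. Leave any brown or orange look-alike of the part that bears pin_mid alone.

How it is judged (in metres and radians):
At the end, for the whole second after the job is handed in: Square-headed pin through cheeks and eye from the front: head underside within 3 mm of the front face and 4 mm of the bore's axis, tail 34 mm or more out at the back, in line within 0.1 rad; bar down (under 0.03 rad); both round-headed pins in the block, moved under 30 mm (x of pin_seat in the frame of fork_bore between -0.023 and -0.017 m and x of pin_tail in the frame of fork_bore above 0.054 m and angle between the z axis of pin_mid and the x axis of fork_bore, either way round below 0.1 rad and y of pin_seat in the frame of fork_bore between -0.004 and 0.004 m and z of pin_seat in the frame of fork_bore between -0.004 and 0.004 m and value of joint bar below 0.03 rad and distance of each of short_pin_mid, long_pin_mid from where it was at the start of the episode below 0.03 m); the robot touches nothing.
It fails at once if a round-headed pin was pulled out of the block (distance of any of short_pin_mid, long_pin_mid from where it was at the start of the episode above 0.03 m).
It fails at once if the bar was lifted out of the fork (value of joint bar above 0.12 rad).
It also fails if it takes over 66 s, if anything falls off the work surface, if the arm or the gripper's body presses on something with over 40 N, if the wrist force passes 120 N, or if a joint passes its speed limit or range.

ROBOT

A 7-joint arm with a two-finger parallel gripper is mounted at the origin on the work surface. World frame = base frame: x ahead of the robot, y to its left, z up, the work surface at z = 0. Lengths are in mm, angles in rad, forces in N, time in s.
With the tool pointing down it reaches from about 425 to 1025 mm from the base axis. Payload 9.4 kg.
Tool frame: the origin (TCP) lies midway between the tips of the shut fingers; the grasp point (between the pads) lies 19 mm behind it; y points along the fingers, x is the direction in which the jaws open and shut, and the axes are right-handed (so a half turn about y gives the same grasp; the last joint's range is limited). The gripper opens to 93 mm and grips with 3 to 60 N. Pads are 15 mm wide; open, the fingers measure 128 mm over their backs; the gripper's body (75 mm by 188 mm) begins 65 mm behind the grasp point.
Start: joints at [-1.377, 0.599, -0.003, 1.599, 0.002, 0.943, -0.08], TCP at [193.945, 698.577, 186.118] pointing down, gripper open.
Joint ranges: [-2.57, 2.57], [-0.35, 1.97], [-1.29, 1.29], [0.11, 2.56], [-1.05, 4.19], [0.11, 1.86], [-2.63, 2.63]. Speed limits (rad/s): [2.22, 2.22, 3.01, 3.01, 3.14, 3.14, 3.14].

INTERFACE

Orientations are given as a 3x3 rotation matrix whose columns are the frame's x, y, z axes.
In Python, from cell import r gives the robot as it stands. The module is installed in compiled form; this text tells all that it offers.
- The arm moves only by the shell command python3 -m crank 'ROWS' [OPENING] [FORCE]. ROWS is JSON, a list of rows, each an object of numbers: "tx", "ty", "tz": the shift along the tool's x, y, z in mm; "rx", "ry", "rz": the turn, a rotation vector about the tool's x, y, z in degrees. A call has 1 to 20 rows; each row shifts and turns the commanded pose from where the row before left it, along the tool's axes as they then stand; what a row does not reach is not made up. A row lasts 1/10 s, in which the tool goes at most 50 mm and 8.59 degrees, less where a joint would pass 70% of its speed; a pose out of reach is approached as far as the arm can. A call with a gripper value outside its range is refused whole. OPENING is the closure in counts, from 0 (fully open) to 255 (shut), set as the call begins (- or left out, the last holds). The fingers move at their own pace and stop on an object; FORCE is the grip in N (left out, the last holds). Time passes only in rows, so rows that do not move let the fingers close. It gives the time, the measured TCP pose, the force and the opening at its end, in the units of the state.
- r.get_obs(): the state, without advancing time (a new reading comes with each control period).
- r.camera(name): name is "scene" or "side" or "wrist"; returns the picture (400x640x3 uint8, red, green, blue); there is no depth.
- r.get_calibration(name): a dict with "intrinsics" (3x3 intrinsics, pixels), "pose" (4x4, takes a point from camera to world coordinates); the wrist camera has in their place "tool_from_camera" (4x4, takes a point from camera to tool coordinates, whose origin is the TCP and whose axes are the tool frame's). Camera axes: x right, y up, looking along -z (the intrinsics and any distortion apply to the point x, -y, -z); pixel columns grow to the right and rows downward; lengths in mm; the calibration is good to about 2 mm. A picture is of the moment at which its call begins: read the wrist's pose just before it. get_calibration takes no time and is no camera call.
- r.close_job(): hands the job in, once; it reports no verdict.
Trained networks look in the newest picture that a camera, given by its name, has taken for a name from the list of things; names that differ only in an ending like _2 or _b are one class to them, and where a whole thing is asked for, a point or a joint stands for the part that bears it (a point fixed in the world has none). Each returns a list of dicts, best first, with "p" (0 to 1); they miss things now and then, are a little off and sometimes report something else, mostly with a low value. They report only what shows in the picture. A call takes as long as a camera call. They do not tell look-alikes from the thing itself.
- r.look_for(name, camera): "extent" ([left, top, right, bottom] in pixels, round what is visible of it).
The state is a dict: "t": time; "qpos": joint angles; "joint_velocities": joint speeds; "joint_torque": joint torques, N m; "tcp_pos": TCP position; "tool_rot": TCP orientation; "ft_force": force on the tool from outside, world axes, zero at the start; "ft_torque": the same for the moment, N m; "width": finger opening in mm.
Only numpy, scipy, OpenCV 4.12 (cv2) and the standard library are available. Lean on these libraries where they do the work, as an engineer would, in place of code of your own. Each camera call takes 0.05 s, during which the arm holds its last target.

## Working session

There is one attempt and no reset: what is moved stays moved. The work goes in short steps, Python scripts to look and compute and a shell command to move; the robot and the scene stay as the last step left them, time stands still between calls to the robot, and variables do not carry over. Pictures are saved under pics/ and viewed, and the job is handed in when it is done.

```bash
mkdir -p pics; ls; python3 - <<'E'
from cell import r
import cv2,json
o=r.get_obs()
for k,v in o.items(): print(k,v)
for c in ["scene","side","wrist"]:
    im=r.camera(c); cv2.imwrite(f"pics/{c}0.png",im[:,:,::-1]); print(c,r.get_calibration(c))
    for n in ["pin_mid","bar","pin_block","short_pin_mid","long_pin_mid","jig"]:
        try: print(n,[(([round(x) for x in d["extent"]]),round(d["p"],2)) for d in r.look_for(n,c)])
        except Exception as e: print(n,e)
print(r.get_obs()["t"])
E
```

```text
pics
t 0.0
qpos [-1.37669223  0.60011316 -0.00254593  1.60011265  0.00181793  0.94289457
 -0.07981178]
joint_velocities [-0.00087339  0.00046797 -0.00034917  0.00159757 -0.00033672  0.00103452
 -0.0004829 ]
joint_torque [ 2.61264931e-04 -7.65054059e+01  1.49654802e+00 -2.52363950e+01
 -5.25955902e-02  1.67433667e-02  1.36252092e-04]
tcp_pos [193.82563607 698.06266899 185.27476707]
tool_rot [[ 2.67448824e-01 -2.58298179e-04 -9.63572031e-01]
 [ 9.63570870e-01 -1.50376488e-03  2.67448905e-01]
 [-1.51806735e-03 -9.99998836e-01 -1.53291547e-04]]
ft_force [-0.49309352  0.11306528 -0.50911955]
ft_torque [-0.00669595 -0.0362558   0.0029601 ]
width 92.5828554120259
scene {'intrinsics': array([[457.73135587,   0.        , 321.01826524],
       [  0.        , 457.73135587, 193.51790972],
       [  0.        ,   0.        ,   1.        ]]), 'pose': array([[ 1.81088120e-01, -6.06685401e-01,  7.74041289e-01,
         1.45382745e+03],
       [ 9.83271759e-01,  9.60112659e-02, -1.54785284e-01,
        -1.78773042e+02],
       [ 1.95892883e-02,  7.89122716e-01,  6.13923121e-01,
         8.06854068e+0
[... 1185 characters left out ...]
 0.43)]
long_pin_mid [([280, 266, 296, 299], 0.65)]
jig [([244, 130, 314, 209], 0.92)]
wrist {'intrinsics': array([[289.84501476,   0.        , 320.5656506 ],
       [  0.        , 289.84501476, 198.13937172],
       [  0.        ,   0.        ,   1.        ]]), 'tool_from_camera': array([[ 9.99999677e-01,  7.48535243e-04,  2.91686563e-04,
        -4.65155201e-02],
       [ 1.01045215e-04,  2.43005338e-01, -9.70024946e-01,
        -1.98341825e+02],
       [-7.96979250e-04,  9.70024662e-01,  2.43005184e-01,
         6.82133322e+01],
       [ 0.00000000e+00,  0.00000000e+00,  0.00000000e+00,
         1.00000000e+00]])}
pin_mid []
bar []
pin_block []
short_pin_mid []
long_pin_mid []
jig []
1.05
```

```bash
python3 - <<'E'
import cv2
a=cv2.imread("pics/scene0.png")[130:330,150:480]; cv2.imwrite("pics/scene0c.png",cv2.resize(a,None,fx=2.4,fy=2.4,interpolation=cv2.INTER_CUBIC))
a=cv2.imread("pics/side0.png")[110:350,220:460]; cv2.imwrite("pics/side0c.png",cv2.resize(a,None,fx=2.5,fy=2.5,interpolation=cv2.INTER_CUBIC))
E
```

```text
(no output)
```

View pics/scene0c.png

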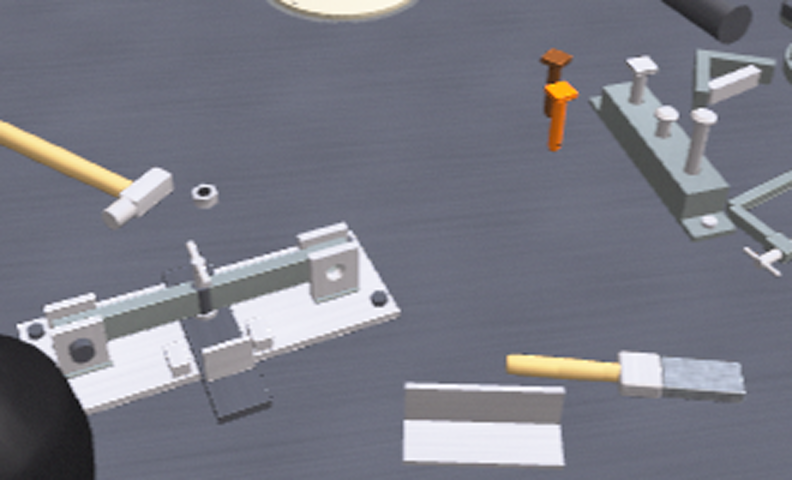

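View pics/side0c.png

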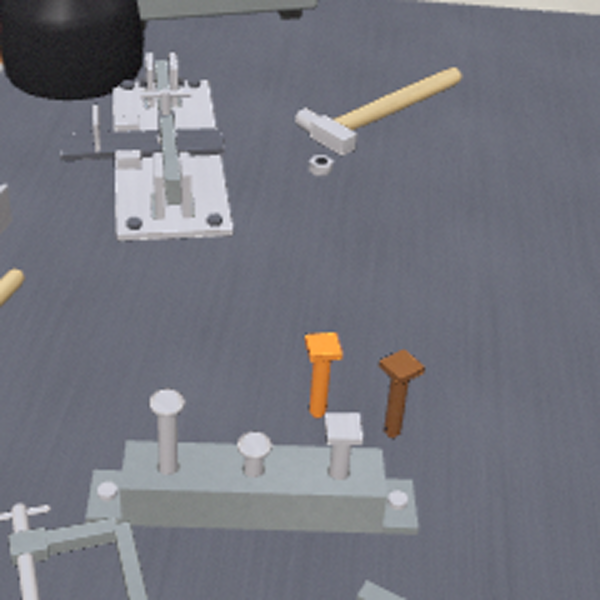

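View pics/wrist0.png

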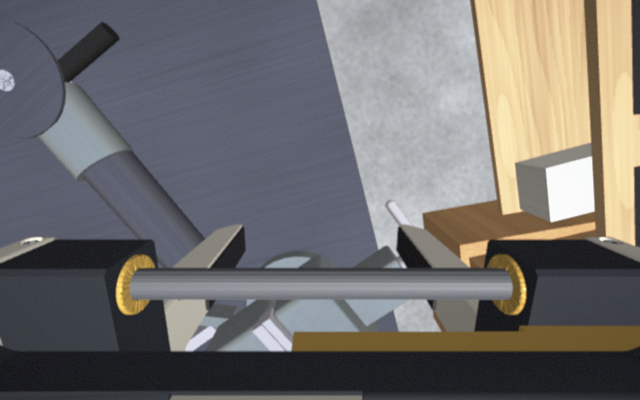

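View pics/scene0.png

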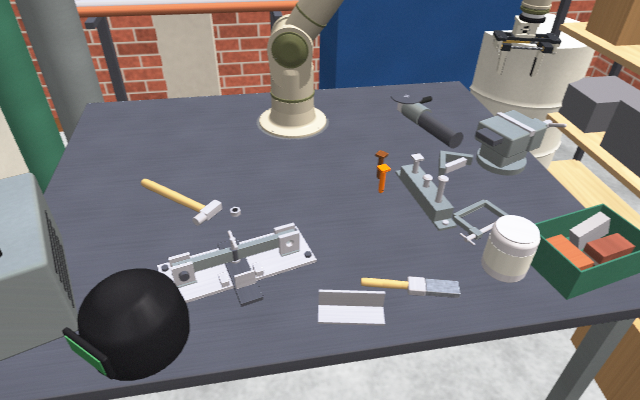

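```bash
cat > h.py <<'E'
import numpy as np
from cell import r
import cv2
def cal(c):
    k=r.get_calibration(c); return np.array(k["intrinsics"]),np.array(k["pose"])
def ray(K,P,u,v):
    d=np.array([(u-K[0,2])/K[0,0],-(v-K[1,2])/K[1,1],-1.0]); return P[:3,3],P[:3,:3]@d
def plane(c,u,v,z,KP=None):
    K,P=KP or cal(c); o,d=ray(K,P,u,v); return o+d*(z-o[2])/d[2]
def proj(c,X,KP=None):
    K,P=KP or cal(c); q=P[:3,:3].T@(np.asarray(X,float)-P[:3,3]); return np.array([K[0,0]*q[0]/-q[2]+K[0,2],K[1,1]*-q[1]/-q[2]+K[1,2]])
def wristKP(o):
    k=r.get_calibration("wrist"); T=np.eye(4);T[:3,:3]=o["tool_rot"];T[:3,3]=o["tcp_pos"]
    return np.array(k["intrinsics"]),T@np.array(k["tool_from_camera"])
def tri(obs):
    A=np.zeros((3,3));b=np.zeros(3)
    for (K,P,u,v) in obs:
        o,d=ray(K,P,u,v);d=d/np.linalg.norm(d);M=np.eye(3)-np.outer(d,d);A+=M;b+=M@o
    return np.linalg.solve(A,b)
def crop(fn,x0,y0,x1,y1,f,out):
    a=cv2.imread(fn)[y0:y1,x0:x1];cv2.imwrite(out,cv2.resize(a,None,fx=f,fy=f,interpolation=cv2.INTER_CUBIC))
E
python3 - <<'E'
from h import *
crop("pics/scene0.png",370,140,470,240,6,"pics/s1.png")
crop("pics/side0.png",250,240,400,340,5,"pics/s2.png")
crop("pics/scene0.png",150,210,325,320,4.5,"pics/s3.png")
crop("pics/side0.png",235,125,320,215,6.5,"pics/s4.png")
E
```

```text
(no output)
```

View pics/s1.png

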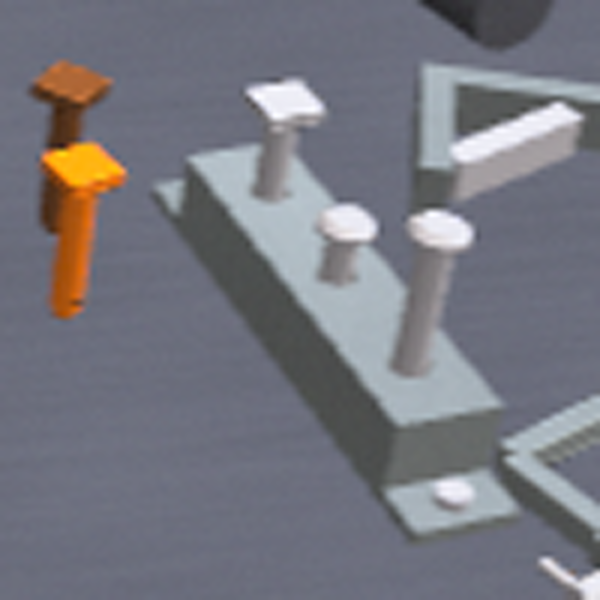

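View pics/s2.png

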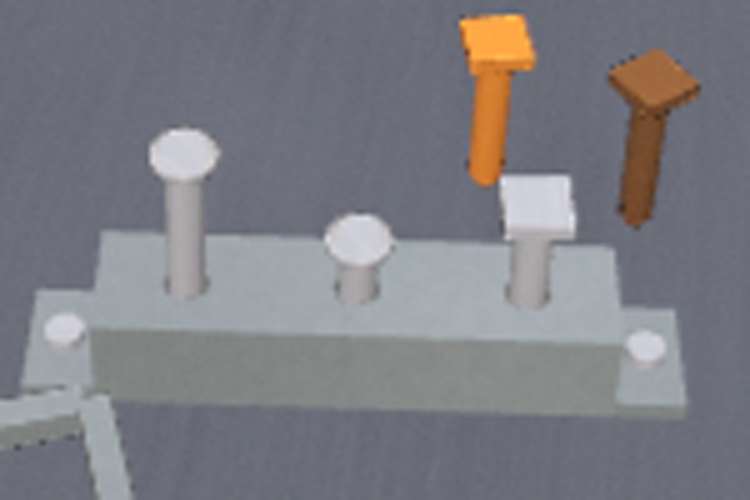

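View pics/s3.png

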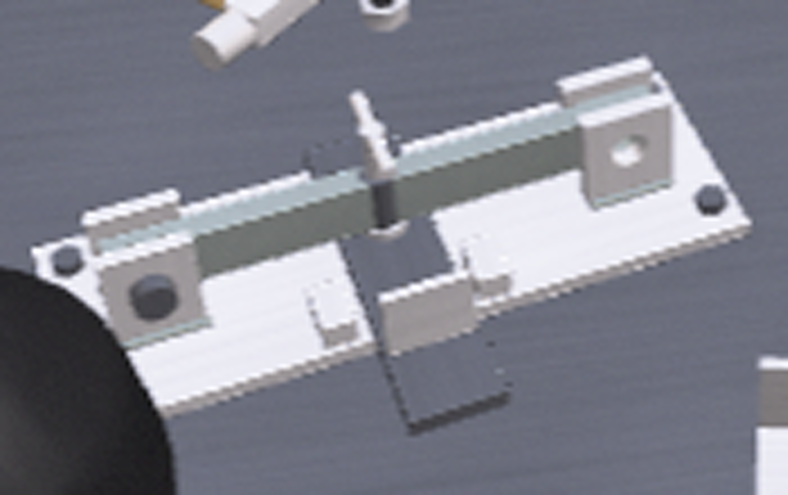

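View pics/s4.png

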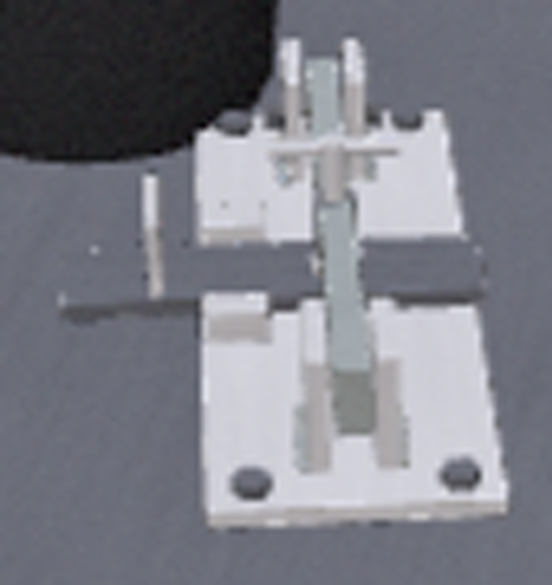

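```bash
cat > fit0.py <<'E'
from h import *
from scipy.optimize import least_squares
def un(c,x0,y0,f): return (x0+(c[0]+.5)/f-.5, y0+(c[1]+.5)/f-.5)
S=cal("scene");D=cal("side")
pts={"sq":((286,100),(537,205),98),"long":((440,229),(184,154),123),"short":((347,221),(359,241),78)}
for n,(a,b,z) in pts.items():
    a=un(a,370,140,6);b=un(b,250,240,5)
    print(n,plane("scene",*a,z).round(1),plane("side",*b,z).round(1),tri([(*S,*a),(*D,*b)]).round(1))
def fit(cs,x0):
    def res(p):
        R=np.array([[np.cos(p[2]),-np.sin(p[2])],[np.sin(p[2]),np.cos(p[2])]])
        o=[]
        for c,X,uv in cs:
            w=np.r_[R@np.array(X[:2])+p[:2],X[2]]
            o+=list(proj(c,w,S if c=="scene" else D)-uv)
        return np.array(o)
    s=least_squares(res,x0,loss="soft_l1");print(s.x[:2].round(1),np.degrees(s.x[2]).round(2));print(res(s.x).reshape(-1,2).round(1).tolist());return s.x
j=lambda c:un(c,150,210,4.5); k=lambda c:un(c,235,125,6.5)
cs=[("scene",(65,50,10),j((750,222))),("side",(65,50,10),k((207,515))),("side",(-65,50,10),k((508,500))),
("scene",(20,0,42),j((629,150))),("scene",(20,25,67),j((670,98))),("scene",(20,-25,67),j((582,116))),
("side",(8,25,58),k((336,370))),("side",(-8,25,58),k((375,370))),("scene",(-20,25,67),j((650,60)))]
fit(cs,[750,-150,0.1])
E
python3 fit0.py
```

```text
sq [433.4 301.1  98. ] [432.5 303.5  98. ] [432.2 302.   96.8]
long [575.7 315.1 123. ] [570.2 322.9 123. ] [570.9 318.3 118.8]
short [505.4 307.6  78. ] [501.4 315.2  78. ] [501.3 310.5  73.9]
[646.8 -99.4] 10812.5
[[-0.4, 0.4], [0.1, -0.9], [0.6, 0.1], [0.1, -0.1], [0.7, 1.1], [0.2, 2.5], [0.3, 1.5], [0.1, 1.3], [-0.7, -0.8]]
```

```bash
python3 - <<'E'
from fit0 import *
print("--")
q=[plane("scene",*un(c,370,140,6),98)[:2] for c in [(247,90),(302,80),(326,107),(268,122)]]
p=[plane("side",*un(c,250,240,5),98)[:2] for c in [(500,177),(571,176),(577,231),(503,236)]]
for P in (q,p):
    P=np.array(P);print(P.round(1).tolist())
    for i in range(4): d=P[(i+1)%4]-P[i];print(np.linalg.norm(d).round(1),np.degrees(np.arctan2(d[1],d[0])).round(1))
print("orange",tri([(*S,*un((68,312),370,140,6)),(*D,*un((485,180),250,240,5))]),tri([(*S,*un((83,165),370,140,6)),(*D,*un((497,43),250,240,5))]))
print("brown",tri([(*S,*un((52,225),370,140,6)),(*D,*un((635,222),250,240,5))]),tri([(*S,*un((70,83),370,140,6)),(*D,*un((654,80),250,240,5))]))
for n,c in {"vise":(510,150),"cclamp":(465,235),"clampR":(515,203)}.items(): print(n,plane("scene",*c,30).round(0))
E
```

```text
sq [433.4 301.1  98. ] [432.5 303.5  98. ] [432.2 302.   96.8]
long [575.7 315.1 123. ] [570.2 322.9 123. ] [570.9 318.3 118.8]
short [505.4 307.6  78. ] [501.4 315.2  78. ] [501.3 310.5  73.9]
[646.8 -99.4] 10812.5
[[-0.4, 0.4], [0.1, -0.9], [0.6, 0.1], [0.1, -0.1], [0.7, 1.1], [0.2, 2.5], [0.3, 1.5], [0.1, 1.3], [-0.7, -0.8]]
--
[[422.3, 285.6], [417.9, 314.7], [442.0, 317.8], [450.0, 286.2]]
29.5 98.6
24.3 7.2
32.6 -75.8
27.8 -178.7
[[448.2, 290.6], [420.1, 285.4], [416.1, 314.9], [444.5, 322.2]]
28.6 -169.6
29.8 97.6
29.3 14.4
31.9 -83.3
orange [456.23832898 197.3080447    1.27257825] [455.6583861  196.50868977  86.08643545]
brown [3.86038354e+02 2.10407956e+02 3.37729201e-01] [387.15330275 210.02950456  86.47848912]
vise [346. 655.  30.]
cclamp [697. 342.  30.]
clampR [599. 533.  30.]
```

```bash
python3 -m crank '[{"ty":-45},{"ty":-10,"tx":-28,"tz":-30},{"tx":-32,"tz":-34},{"tx":-32,"tz":-34},{"tx":-32,"tz":-34},{"tx":-32,"tz":-34},{"tx":-32,"tz":-34},{"tx":-32,"tz":-34},{"tx":-32,"tz":-34},{"tx":-32,"tz":-34},{"tx":-34,"tz":-33},{"ry":-7.8,"ty":20},{"ry":-7.8,"ty":20},{"ry":-7.8},{}]' 0 20; python3 - <<'E'
from h import *
o=r.get_obs();print(o["tcp_pos"],o["tool_rot"].round(3).tolist(),o["qpos"].round(3))
cv2.imwrite("pics/w1.png",r.camera("wrist")[:,:,::-1])
np.save("w1.npy",np.array([*o["tcp_pos"],*np.ravel(o["tool_rot"])]))
E
```

```text
[193.94509131 698.56706156 186.11097492] [[0.267, 0.0, -0.964], [0.964, -0.0, 0.267], [-0.0, -1.0, -0.0]] [-1.377  0.599 -0.002  1.599  0.002  0.943 -0.08 ]validation failed for argument at $[0]...
```

View pics/w1.png

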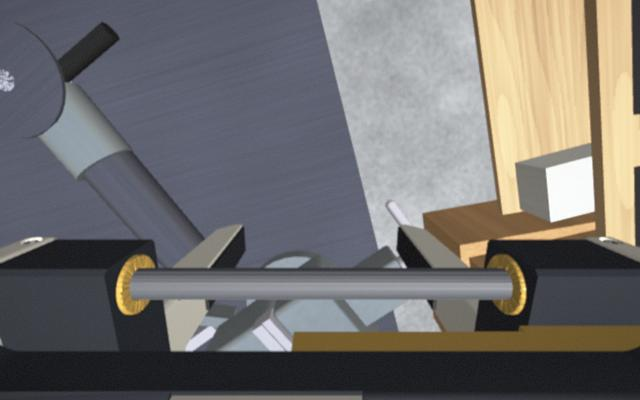

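```bash
python3 -m crank '[{"tx":0,"ty":-45,"tz":0,"rx":0,"ry":0,"rz":0},{"tx":-28,"ty":-10,"tz":-30,"rx":0,"ry":0,"rz":0},{"tx":-32,"ty":0,"tz":-34,"rx":0,"ry":0,"rz":0},{"tx":-32,"ty":0,"tz":-34,"rx":0,"ry":0,"rz":0},{"tx":-32,"ty":0,"tz":-34,"rx":0,"ry":0,"rz":0},{"tx":-32,"ty":0,"tz":-34,"rx":0,"ry":0,"rz":0},{"tx":-32,"ty":0,"tz":-34,"rx":0,"ry":0,"rz":0},{"tx":-32,"ty":0,"tz":-34,"rx":0,"ry":0,"rz":0},{"tx":-32,"ty":0,"tz":-34,"rx":0,"ry":0,"rz":0},{"tx":-32,"ty":0,"tz":-34,"rx":0,"ry":0,"rz":0},{"tx":-34,"ty":0,"tz":-33,"rx":0,"ry":0,"rz":0},{"tx":0,"ty":20,"tz":0,"rx":0,"ry":-7.8,"rz":0},{"tx":0,"ty":20,"tz":0,"rx":0,"ry":-7.8,"rz":0},{"tx":0,"ty":0,"tz":0,"rx":0,"ry":-7.8,"rz":0},{"tx":0,"ty":0,"tz":0,"rx":0,"ry":0,"rz":0}]' 0 20; python3 - <<'E'
from h import *
o=r.get_obs();print(o["tcp_pos"],o["tool_rot"].round(3).tolist(),o["qpos"].round(3))
cv2.imwrite("pics/w1.png",r.camera("wrist")[:,:,::-1])
np.save("w1.npy",np.array([*o["tcp_pos"],*np.ravel(o["tool_rot"])]))
E
```

```text
t: 2.6
tcp_pos: [431.7, 302.2, 200.8]
tool_rot: [[-0.139, -0.001, -0.99], [0.99, -0.0, -0.139], [-0.0, -1.0, 0.001]]
ft_force: [-0.5, -0.5, 0.3]
width: 92.8
[431.65091228 302.19131231 200.80717369] [[-0.139, -0.001, -0.99], [0.99, -0.0, -0.139], [-0.0, -1.0, 0.001]] [-0.687  0.345 -0.042  2.032  0.02   0.765  0.969]
```

View pics/w1.png

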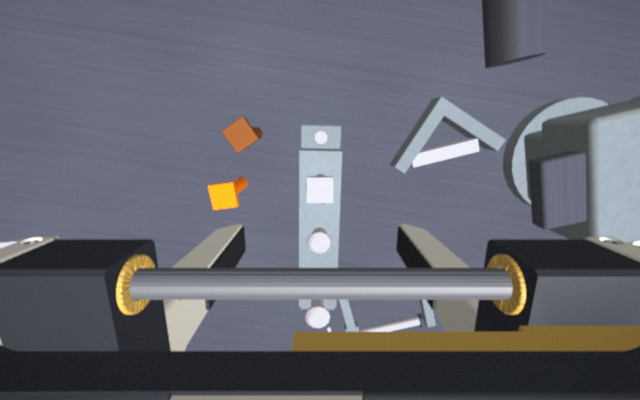

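```bash
python3 - <<'E'
from h import *
crop("pics/w1.png",290,115,350,260,5.5,"pics/w1c.png")
v=np.load("w1.npy");o=dict(tcp_pos=v[:3],tool_rot=v[3:].reshape(3,3));W=wristKP(o)
for n,u,vv,z in [("sq",319,190,98),("short",319,242,78),("long",317,317,123)]: print(n,plane("",u,vv,z,W).round(1))
for n,X in [("sq",(432.2,302,98)),("short",(501.3,310.5,78)),("long",(571,318.3,123))]: print(n,proj("",X,W).round(1))
E
```

```text
sq [430.2 300.6  98. ]
short [497.1 309.8  78. ]
long [565.9 317.3 123. ]
sq [320. 192.]
short [319.1 245.3]
long [317.3 321.1]
```

View pics/w1c.png

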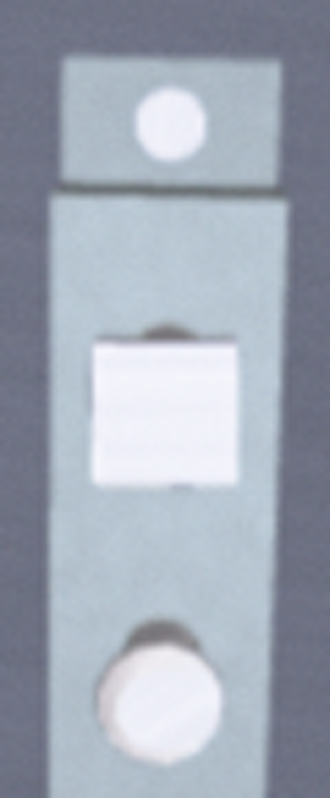

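```bash
python3 -m crank '[{"tx":0,"ty":0,"tz":0,"rx":8,"ry":0,"rz":0},{"tx":0,"ty":0,"tz":0,"rx":8,"ry":0,"rz":0},{"tx":0,"ty":0,"tz":0,"rx":8,"ry":0,"rz":0},{"tx":0,"ty":0,"tz":0,"rx":8,"ry":0,"rz":0},{"tx":0,"ty":0,"tz":0,"rx":8,"ry":0,"rz":0},{"tx":0,"ty":0,"tz":0,"rx":0,"ry":0,"rz":0}]'; python3 - <<'E'
from h import *
o=r.get_obs();print(o["t"],o["tcp_pos"],o["tool_rot"].round(3).tolist(),o["qpos"].round(3))
E
```

```text
t: 3.25
tcp_pos: [433.3, 301.6, 197.2]
tool_rot: [[-0.132, -0.643, -0.755], [0.991, -0.089, -0.097], [-0.005, -0.761, 0.649]]
ft_force: [-0.8, -0.7, -0.5]
width: 93.0
3.25 [433.31067164 301.64922545 197.18338981] [[-0.132, -0.643, -0.755], [0.991, -0.089, -0.097], [-0.005, -0.761, 0.649]] [-0.477  0.708 -0.102  1.592 -0.214  1.498  1.211]
```

```bash
cat > kin.py <<'E'
import numpy as np, itertools
from scipy.spatial.transform import Rotation as Ro
from scipy.optimize import least_squares
LO=np.array([-2.57,-.35,-1.29,.11,-1.05,.11,-2.63]);HI=np.array([2.57,1.97,1.29,2.56,4.19,1.86,2.63])
def fk(q,p,s):
    off,d1,L1,L2,Lt,off7=p
    R=Ro.from_euler('z',s[0]*q[0]+off); x=np.array([0,0,d1])
    R=R*Ro.from_euler('y',q[1])*Ro.from_euler('z',s[1]*q[2]); x=x+R.apply([0,0,L1])
    R=R*Ro.from_euler('y',q[3])*Ro.from_euler('z',s[2]*q[4]); x=x+R.apply([0,0,L2])
    R=R*Ro.from_euler('y',q[5])*Ro.from_euler('z',s[3]*q[6]+off7); x=x+R.apply([0,0,Lt])
    M=R.as_matrix() # z = finger dir
    return x,np.c_[M[:,0],M[:,2],-M[:,1]]  # tool x, y(=finger), z
E
cat > kinfit.py <<'E'
from kin import *
data=[([-1.377,.599,-.003,1.599,.002,.943,-.08],[193.945,698.577,186.118],[[.267,0,-.964],[.964,0,.267],[0,-1,0]]),
([-0.687,.345,-.042,2.032,.02,.765,.969],[431.65,302.19,200.8],[[-0.139,-0.001,-0.99],[0.99,0,-0.139],[0,-1,.001]]),
([-0.477,.708,-.102,1.592,-.214,1.498,1.211],[433.31,301.65,197.18],[[-0.132,-0.643,-0.755],[0.991,-0.089,-0.097],[-0.005,-0.761,0.649]])]
best=None
for s in itertools.product([1,-1],repeat=4):
  for o in np.arange(0,6.3,1.57):
   for o7 in np.arange(0,6.3,1.57):
    def res(p):
        e=[]
        for q,x,M in data:
            a,B=fk(q,p,s);e+=list((a-x)/10)+list((B-np.array(M)).ravel()*10)
        return e
    r=least_squares(res,[o,350,600,450,400,o7],max_nfev=60)
    if best is None or r.cost<best[0]: best=(r.cost,s,r.x)
print(best)
E
python3 kinfit.py
```

```text
(np.float64(1.7628154952587392), (-1, -1, -1, -1), array([-9.30143358e-02,  2.84415897e+02,  6.48461790e+02,  4.40669098e+02,
        3.76289134e+02,  3.05539999e+00]))
```

```bash
cat > ik.py <<'E'
from kin import *
P=[-9.30143358e-02,2.84415897e+02,6.48461790e+02,4.40669098e+02,3.76289134e+02,3.05539999e+00];S=(-1,)*4
def ik(x,M,n=12,seed=0,q0=None):
    rg=np.random.default_rng(seed);best=None
    for i in range(n):
        s=q0 if (i==0 and q0 is not None) else LO+(HI-LO)*rg.uniform(.05,.95,7)
        f=lambda q:np.r_[(fk(q,P,S)[0]-x)/10,(fk(q,P,S)[1]-M).ravel()*10,0.002*q[2]]
        r=least_squares(f,s,bounds=(LO,HI),max_nfev=100)
        if best is None or r.cost<best.cost: best=r
    a,B=fk(best.x,P,S);return np.linalg.norm(a-x),np.degrees(np.linalg.norm(B-M)/1.414),best.x
def toolM(az,tilt):
    a=np.radians(az);t=np.radians(tilt);xj=np.array([np.cos(a),np.sin(a),0]);yj=np.array([-np.sin(a),np.cos(a),0])
    y=np.sin(t)*xj-np.cos(t)*np.array([0,0,1]);return np.c_[yj,y,np.cross(yj,y)]
E
python3 - <<'E'
from ik import *
a=np.radians(12.5)
for f in (10,20,30,40,50,60,70,80,90):
  for xj in (-130,-30):
    x=np.array([646.8+xj*np.cos(a),-99.4+xj*np.sin(a),42])
    e=ik(x,toolM(12.5,f));print("ins",f,xj,round(e[0],1),round(e[1],1),e[2].round(2))
for b in (45,50,55,60,65,70):
    e=ik(np.array([431,301,90.]),toolM(8,-b));print("pick",b,round(e[0],1),round(e[1],1),e[2].round(2))
E
```

```text
ins 10 -130 0.0 0.0 [ 0.38  0.57 -0.25  2.28  0.34  0.16  1.64]
ins 10 -30 0.0 0.0 [ 0.13  0.62 -0.01  2.08 -0.23  0.29  2.13]
ins 20 -130 0.0 0.0 [ 0.27  0.57  0.01  2.4   4.16  0.24 -2.1 ]
ins 20 -30 0.0 0.0 [ 0.47  0.65 -0.44  2.21  1.54  0.11  0.43]
ins 30 -130 0.0 0.0 [ 0.51  0.64 -0.21  2.53  3.59  0.47 -1.42]
ins 30 -30 0.0 0.0 [-0.01  0.67  0.35  2.34  4.15  0.57 -2.17]
ins 40 -130 4.1 4.3 [ 0.73  0.73 -0.38  2.56  3.59  0.59 -1.26]
ins 40 -30 0.0 0.0 [ 0.47  0.74 -0.25  2.46  3.53  0.65 -1.4 ]
ins 50 -130 8.9 9.3 [ 0.52  0.82  0.16  2.56  4.18  1.02 -1.6 ]
ins 50 -30 0.0 0.0 [ 0.38  0.86 -0.01  2.55  3.72  1.08 -1.47]
ins 60 -130 11.4 11.9 [ 0.89  1.01 -0.18  2.56  4.19  1.04 -1.26]
ins 60 -30 3.7 3.1 [ 0.63  1.01 -0.25  2.56  3.75  1.2  -1.21]
ins 70 -130 10.9 11.3 [ 1.18  1.31 -0.46  2.56  4.19  1.04 -0.87]
ins 70 -30 4.7 3.9 [ 0.52  1.18  0.04  2.56  4.01  1.65 -1.23]
ins 80 -130 7.4 7.7 [ 1.36  1.61 -0.61  2.56  4.19  1.01 -0.55]
ins 80 -30 1.5 1.3 [ 0.59  1.37 -0.06  2.56  4.08  1.86 -1.  ]
ins 90 -130 2.1 2.2 [ 1.48  1.84 -0.7   2.56  4.19  0.98 -0.32]
ins 90 -30 0.0 0.0 [ 0.82  1.55 -0.32  2.5   4.19  1.73 -0.72]
pick 45 0.0 0.0 [-0.53  0.87 -0.04  1.59 -0.2   1.43  1.27]
pick 50 0.0 0.0 [-0.51  0.92 -0.05  1.54 -0.21  1.52  1.26]
pick 55 0.0 0.0 [-0.46  0.98 -0.13  1.49 -0.18  1.6   1.22]
pick 60 0.0 0.0 [-0.44  1.03 -0.15  1.44 -0.18  1.68  1.2 ]
pick 65 0.0 0.0 [-0.42  1.08 -0.2   1.4  -0.18  1.75  1.17]
pick 70 0.0 0.0 [-0.51  1.12 -0.01  1.35 -0.27  1.86  1.3 ]
```

```bash
python3 -m crank '[{"tx":0,"ty":0,"tz":0,"rx":5,"ry":0,"rz":0},{"tx":0,"ty":0,"tz":0,"rx":5,"ry":0,"rz":0},{"tx":-1,"ty":25,"tz":-18,"rx":0,"ry":0,"rz":0},{"tx":0,"ty":23,"tz":-21,"rx":0,"ry":0,"rz":0},{"tx":0,"ty":10,"tz":-11,"rx":0,"ry":0,"rz":0},{"tx":0,"ty":0,"tz":0,"rx":0,"ry":0,"rz":0}]' 90; python3 - <<'E'
from h import *
o=r.get_obs();print(o["t"],o["tcp_pos"],o["tool_rot"].round(3).tolist(),o["qpos"].round(3),o["width"])
cv2.imwrite("pics/w2.png",r.camera("wrist")[:,:,::-1])
cv2.imwrite("pics/sd2.png",r.camera("side")[:,:,::-1]); crop("pics/sd2.png",230,180,430,340,3.5,"pics/sd2c.png")
E
```

```text
t: 3.85
tcp_pos: [418.8, 299.9, 124.9]
tool_rot: [[-0.137, -0.759, -0.636], [0.991, -0.106, -0.086], [-0.002, -0.642, 0.767]]
ft_force: [1.0, -0.3, 0.6]
width: 60.2
3.85 [418.83876597 299.86004836 124.87850047] [[-0.137, -0.759, -0.636], [0.991, -0.106, -0.086], [-0.002, -0.642, 0.767]] [-0.457  0.868 -0.116  1.572 -0.239  1.522  1.252] 60.24602283357684
```

View pics/w2.png

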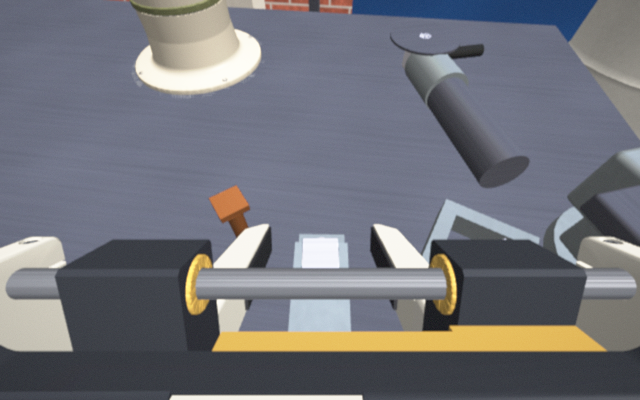

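View pics/sd2c.png

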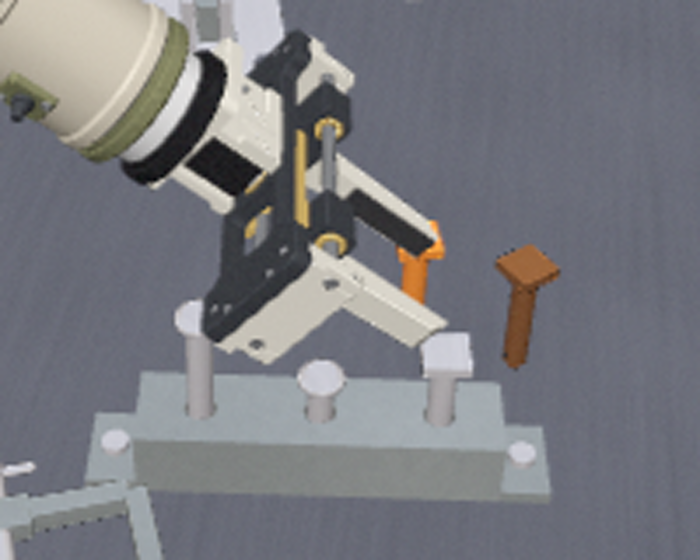

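```bash
python3 -m crank '[{"tx":0,"ty":10,"tz":-10,"rx":0,"ry":0,"rz":0},{"tx":0,"ty":10,"tz":-11,"rx":0,"ry":0,"rz":0},{"tx":0,"ty":10,"tz":-10,"rx":0,"ry":0,"rz":0},{"tx":0,"ty":0,"tz":0,"rx":0,"ry":0,"rz":0}]' ; python3 -m crank '[{"tx":0,"ty":0,"tz":0,"rx":0,"ry":0,"rz":0},{"tx":0,"ty":0,"tz":0,"rx":0,"ry":0,"rz":0},{"tx":0,"ty":0,"tz":0,"rx":0,"ry":0,"rz":0},{"tx":0,"ty":0,"tz":0,"rx":0,"ry":0,"rz":0},{"tx":0,"ty":0,"tz":0,"rx":0,"ry":0,"rz":0},{"tx":0,"ty":0,"tz":0,"rx":0,"ry":0,"rz":0}]' 255 50; python3 - <<'E'
from h import *
cv2.imwrite("pics/sd3.png",r.camera("side")[:,:,::-1]); crop("pics/sd3.png",230,180,430,340,3.5,"pics/sd3c.png")
E
```

```text
t: 4.35
tcp_pos: [415.6, 298.8, 80.5]
tool_rot: [[-0.137, -0.761, -0.635], [0.991, -0.106, -0.087], [-0.001, -0.641, 0.768]]
ft_force: [-0.8, -0.1, 0.1]
width: 60.4
t: 4.95
tcp_pos: [416.7, 299.5, 82.7]
tool_rot: [[-0.137, -0.759, -0.637], [0.991, -0.105, -0.088], [0.0, -0.643, 0.766]]
ft_force: [-0.6, 0.1, 0.1]
width: 16.6
```

View pics/sd3c.png

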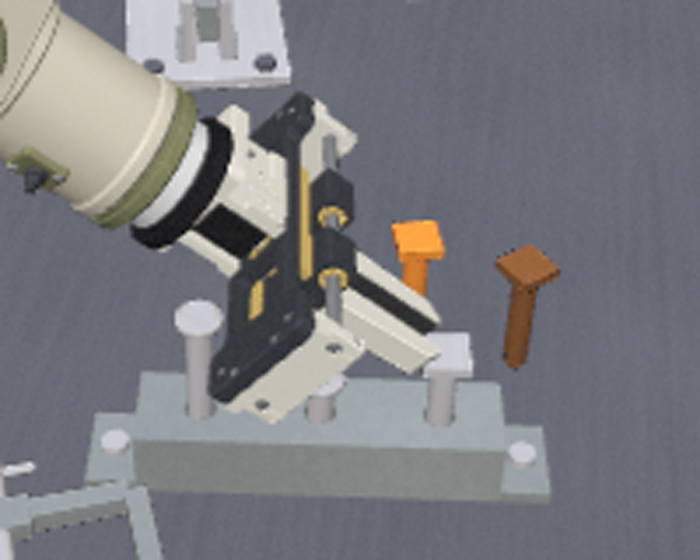

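```bash
python3 - <<'E'
from h import *
o=r.get_obs();print(o["t"],o["tcp_pos"],o["width"])
D=cal("side")
for X in ([416.7,299.5,82.7],[431,301,98],[431,301,75],np.array([416.7,299.5,82.7])+14*o["tool_rot"][:,0]): print((proj("",X,D)-[230,180])*3.5)
cv2.imwrite("pics/w3.png",r.camera("wrist")[:,:,::-1]);crop("pics/w3.png",220,180,420,320,4,"pics/w3c.png")
cv2.imwrite("pics/sc3.png",r.camera("scene")[:,:,::-1]);crop("pics/sc3.png",340,90,480,220,5,"pics/sc3c.png")
E
```

```text
5.0 [416.6655951  299.48227445  82.63093761] 12.60938143863055
[470.55283603 369.08261162]
[447.45959076 349.18505569]
[444.37715165 377.37260271]
[472.6538484  387.44918781]
```

View pics/w3c.png

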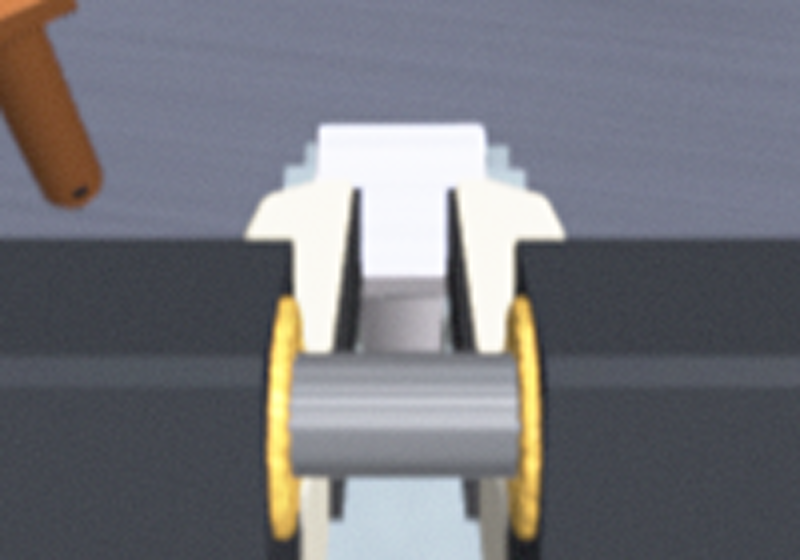

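View pics/sc3c.png

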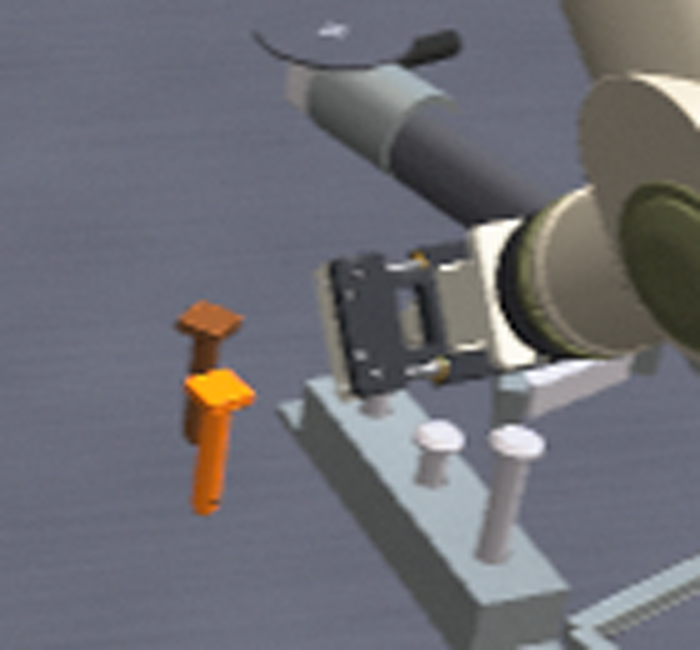

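```bash
python3 - <<'E'
from h import *
o=r.get_obs();R=o["tool_rot"];p=o["tcp_pos"];D=cal("side");print(p,o["width"])
K,_=D
for s in (0,10,20,30,40):
    for x,z in ((6,7.5),(6,-7.5),(20,7.5),(20,-7.5)):
        print(s,x,z,((proj("",p+R@np.array([x,-s,z]),D)-[230,180])*3.5).round(0), proj("",p+R@np.array([x,-s,z]),wristKP(o)).round(0),end=" | ")
    print()
E
```

```text
[416.67610899 299.48101733  82.56781273] 4.7123736227327875
0 6 7.5 [481. 370.] [328. 213.] | 0 6 -7.5 [462. 384.] [328. 232.] | 0 20 7.5 [483. 389.] [348. 213.] | 0 20 -7.5 [464. 402.] [347. 232.] | 
10 6 7.5 [468. 362.] [329. 217.] | 10 6 -7.5 [450. 376.] [328. 238.] | 10 20 7.5 [470. 381.] [349. 217.] | 10 20 -7.5 [451. 394.] [349. 238.] | 
20 6 7.5 [456. 354.] [329. 222.] | 20 6 -7.5 [437. 368.] [329. 243.] | 20 20 7.5 [458. 372.] [351. 222.] | 20 20 -7.5 [439. 386.] [350. 243.] | 
30 6 7.5 [443. 345.] [330. 227.] | 30 6 -7.5 [424. 360.] [329. 250.] | 30 20 7.5 [445. 364.] [352. 227.] | 30 20 -7.5 [426. 378.] [352. 250.] | 
40 6 7.5 [430. 337.] [330. 233.] | 40 6 -7.5 [411. 351.] [330. 257.] | 40 20 7.5 [432. 355.] [354. 233.] | 40 20 -7.5 [413. 370.] [354. 257.] |
```

```bash
python3 - <<'E'
from h import *
crop("pics/sd3.png",310,250,370,300,12,"pics/sd3d.png")
E
```

```text
(no output)
```

View pics/sd3d.png

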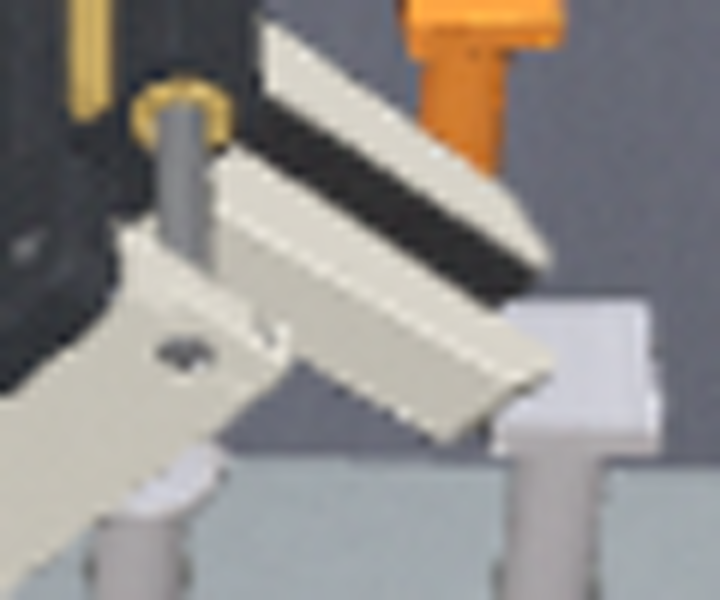

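```bash
python3 -m crank '[{"tx":0,"ty":0,"tz":0,"rx":0,"ry":0,"rz":0},{"tx":0,"ty":0,"tz":0,"rx":0,"ry":0,"rz":0},{"tx":0,"ty":0,"tz":0,"rx":0,"ry":0,"rz":0},{"tx":0,"ty":0,"tz":0,"rx":0,"ry":0,"rz":0},{"tx":0,"ty":0,"tz":0,"rx":0,"ry":0,"rz":0},{"tx":0,"ty":0,"tz":0,"rx":0,"ry":0,"rz":0}]' 100 50; python3 - <<'E'
from h import *
o=r.get_obs();print(o["width"],o["tcp_pos"])
cv2.imwrite("pics/w4.png",r.camera("wrist")[:,:,::-1]);crop("pics/w4.png",220,180,420,320,4,"pics/w4c.png")
cv2.imwrite("pics/sd4.png",r.camera("side")[:,:,::-1]);crop("pics/sd4.png",270,230,390,320,6.6,"pics/sd4d.png")
E
```

```text
t: 5.7
tcp_pos: [416.6, 299.5, 82.5]
tool_rot: [[-0.137, -0.759, -0.637], [0.991, -0.105, -0.088], [-0.0, -0.643, 0.766]]
ft_force: [0.4, 0.3, 0.3]
width: 48.2
48.15484176723342 [416.60599463 299.46389719  82.50945089]
```

View pics/w4c.png

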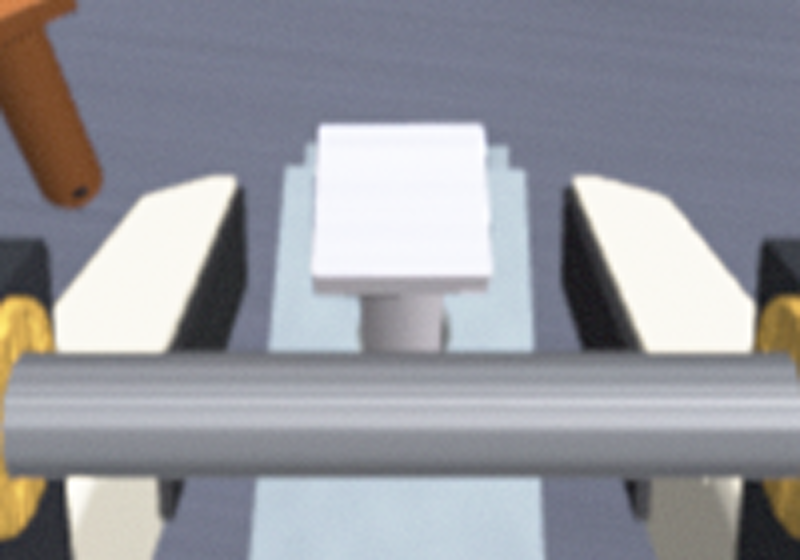

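View pics/sd4d.png

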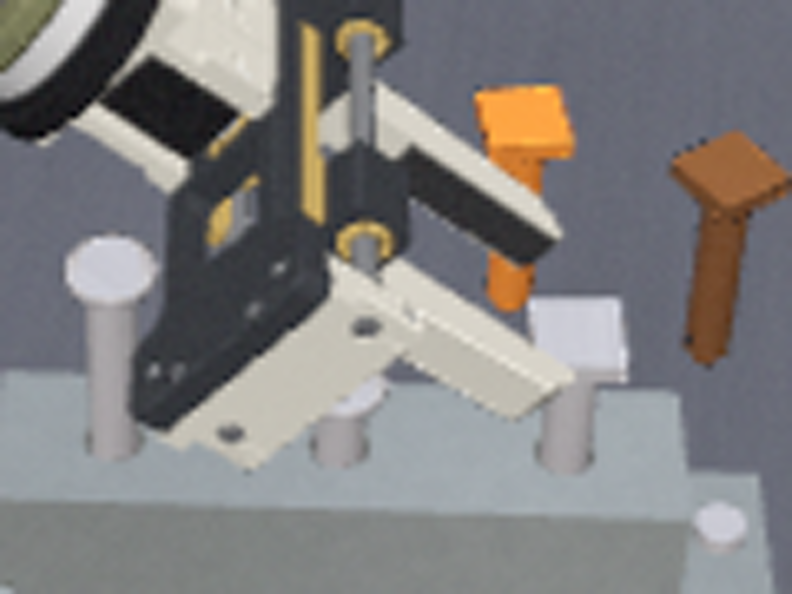

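```bash
python3 -m crank '[{"tx":0,"ty":6,"tz":0,"rx":0,"ry":0,"rz":0},{"tx":0,"ty":6,"tz":0,"rx":0,"ry":0,"rz":0},{"tx":0,"ty":0,"tz":0,"rx":0,"ry":0,"rz":0}]' 100 50; python3 -m crank '[{"tx":0,"ty":5,"tz":0,"rx":0,"ry":0,"rz":0},{"tx":0,"ty":5,"tz":0,"rx":0,"ry":0,"rz":0},{"tx":0,"ty":0,"tz":0,"rx":0,"ry":0,"rz":0}]' 100 50; python3 - <<'E'
from h import *
o=r.get_obs();print(o["width"],o["tcp_pos"])
cv2.imwrite("pics/w5.png",r.camera("wrist")[:,:,::-1]);crop("pics/w5.png",220,180,420,320,4,"pics/w5c.png")
cv2.imwrite("pics/sd5.png",r.camera("side")[:,:,::-1]);crop("pics/sd5.png",270,230,390,320,6.6,"pics/sd5d.png")
E
```

```text
t: 6.1
tcp_pos: [406.4, 297.9, 74.4]
tool_rot: [[-0.138, -0.76, -0.636], [0.99, -0.106, -0.088], [-0.0, -0.642, 0.767]]
ft_force: [0.0, 0.8, -0.7]
width: 56.3
t: 6.4
tcp_pos: [399.2, 297.0, 68.1]
tool_rot: [[-0.138, -0.759, -0.636], [0.99, -0.106, -0.088], [-0.0, -0.642, 0.767]]
ft_force: [0.7, -0.7, -0.1]
width: 56.3
56.305259505500125 [399.16330664 296.9784895   68.08442089]
```

View pics/w5c.png

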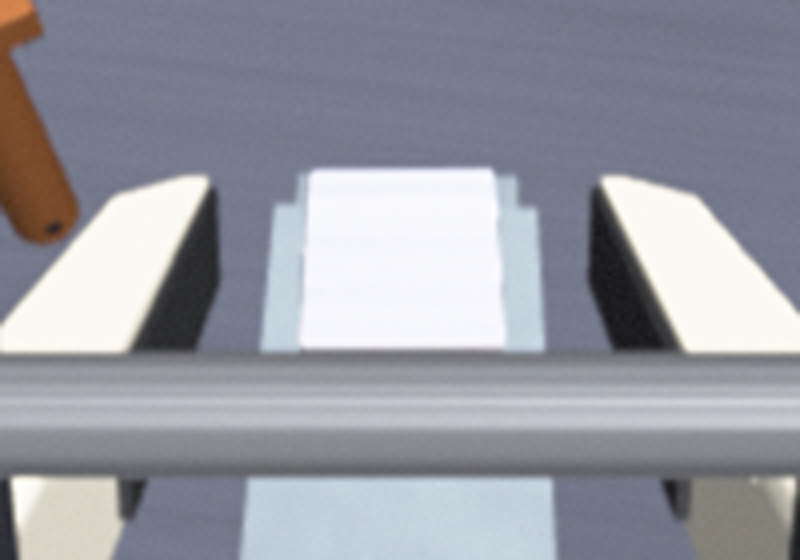

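View pics/sd5d.png

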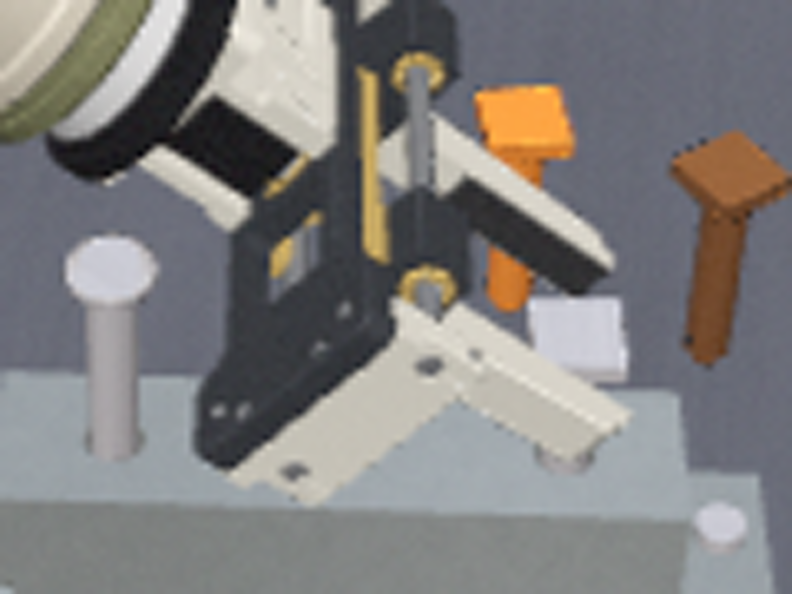

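```bash
python3 -m crank '[{"tx":0,"ty":0,"tz":0,"rx":0,"ry":0,"rz":0},{"tx":0,"ty":0,"tz":0,"rx":0,"ry":0,"rz":0},{"tx":0,"ty":0,"tz":0,"rx":0,"ry":0,"rz":0},{"tx":0,"ty":0,"tz":0,"rx":0,"ry":0,"rz":0},{"tx":0,"ty":0,"tz":0,"rx":0,"ry":0,"rz":0},{"tx":0,"ty":0,"tz":0,"rx":0,"ry":0,"rz":0}]' 255 50; python3 - <<'E'
from h import *
cv2.imwrite("pics/sd6.png",r.camera("side")[:,:,::-1]);crop("pics/sd6.png",270,230,390,320,6.6,"pics/sd6d.png")
o=r.get_obs();print(o["width"],o["tcp_pos"],o["ft_force"])
cv2.imwrite("pics/w6.png",r.camera("wrist")[:,:,::-1]);crop("pics/w6.png",220,180,420,320,4,"pics/w6c.png")
E
```

```text
t: 7.1
tcp_pos: [400.0, 297.2, 68.4]
tool_rot: [[-0.137, -0.759, -0.637], [0.991, -0.105, -0.088], [0.0, -0.643, 0.766]]
ft_force: [0.7, 0.3, 1.3]
width: 27.5
27.315161268560114 [399.97341009 297.16591958  68.39210148] [0.74411299 0.78288005 0.6241191 ]
```

View pics/sd6d.png

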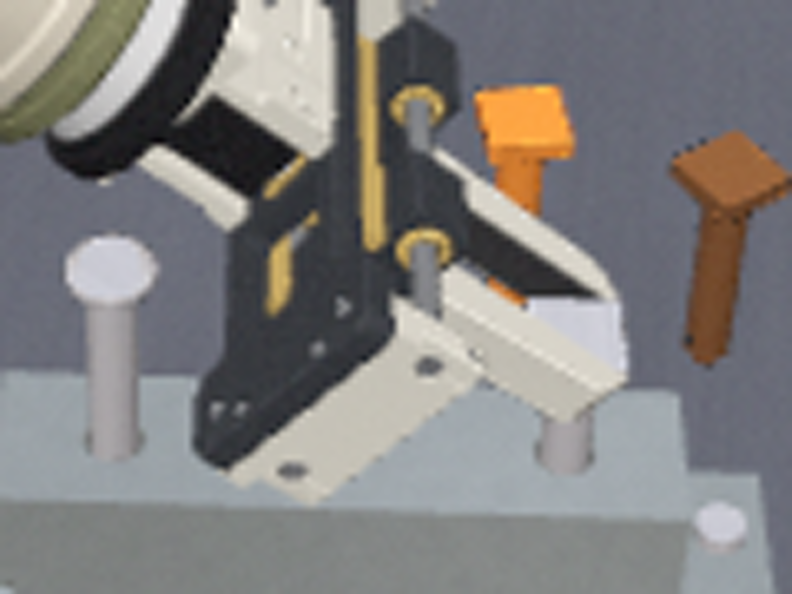

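View pics/w6c.png

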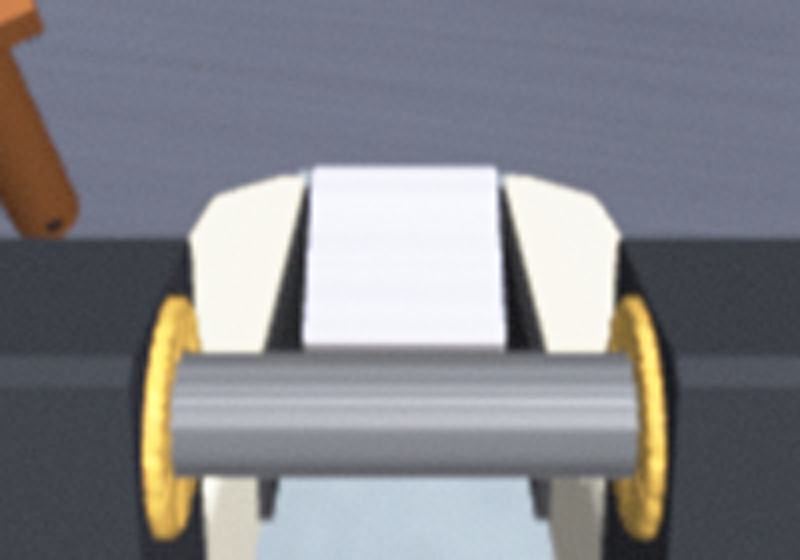

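```bash
python3 -m crank '[{"tx":0,"ty":-6.4,"tz":7.7,"rx":0,"ry":0,"rz":0},{"tx":0,"ty":-12.8,"tz":15.3,"rx":0,"ry":0,"rz":0},{"tx":0,"ty":-16,"tz":19.1,"rx":0,"ry":0,"rz":0},{"tx":0,"ty":-16,"tz":19.1,"rx":0,"ry":0,"rz":0},{"tx":0,"ty":-16,"tz":19.1,"rx":0,"ry":0,"rz":0},{"tx":0,"ty":-16,"tz":19.1,"rx":0,"ry":0,"rz":0},{"tx":0,"ty":0,"tz":0,"rx":0,"ry":0,"rz":0}]' 255 60; python3 - <<'E'
from h import *
o=r.get_obs();print(o["width"],o["tcp_pos"],o["ft_force"],o["qpos"].round(2))
cv2.imwrite("pics/sd7.png",r.camera("side")[:,:,::-1]);crop("pics/sd7.png",230,150,390,320,3.5,"pics/sd7d.png")
E
```

```text
t: 7.9
tcp_pos: [400.9, 297.8, 202.0]
tool_rot: [[-0.137, -0.755, -0.641], [0.991, -0.103, -0.091], [0.002, -0.647, 0.762]]
ft_force: [-0.2, 0.0, -0.6]
width: 27.5
27.494688269502603 [400.86546072 297.83993013 201.96886981] [-0.24850799  0.04147093 -0.6023994 ] [-0.46  0.76 -0.12  1.59 -0.25  1.6   1.22]
```

View pics/sd7d.png

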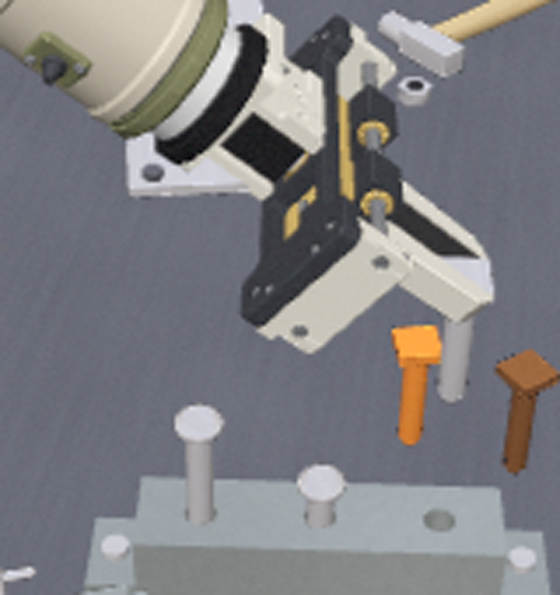

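```bash
python3 - <<'E'
import ik; from ik import *
ik.LO=LO.copy();ik.HI=HI.copy();ik.HI[4]=1.0;ik.LO[4]=-1.0
for pos in ([560,120],[650,100],[720,100],[800,100]):
  for f in (10,20,30,40):
    e=ik.ik(np.array([*pos,0.]),toolM(12.5,f),n=8);print(pos,f,round(e[0],1),round(e[1],1),e[2].round(2))
a=np.radians(12.5)
for f in (0,4,8):
  for xj in (-130,-30):
    x=np.array([646.8+xj*np.cos(a),-99.4+xj*np.sin(a),0])
    e=ik.ik(x,toolM(12.5,f));print("ins",f,xj,round(e[0],1),round(e[1],1),e[2].round(2))
E
```

```text
Traceback (most recent call last):
AttributeError: 'function' object has no attribute 'ik'
```

```bash
cat > t.py <<'E'
import ik as I
from kin import *
I.LO=LO.copy();I.HI=HI.copy();I.HI[4]=1.0;I.LO[4]=-1.0
for pos in ([560,120],[650,100],[720,100],[800,100]):
  for f in (10,20,30,40):
    e=I.ik(np.array([*pos,0.]),I.toolM(12.5,f),n=8);print(pos,f,round(e[0],1),round(e[1],1),e[2].round(2))
a=np.radians(12.5)
for f in (0,4,8):
  for xj in (-130,-30):
    x=np.array([646.8+xj*np.cos(a),-99.4+xj*np.sin(a),0])
    e=I.ik(x,I.toolM(12.5,f));print("ins",f,xj,round(e[0],1),round(e[1],1),e[2].round(2))
E
python3 t.py
```

```text
[560, 120] 10 0.0 0.0 [-0.39  0.66  0.12  2.23 -0.78  0.11  2.26]
[560, 120] 20 4.9 8.9 [-0.4   0.66  0.14  2.24 -1.    0.11  2.49]
[560, 120] 30 10.1 18.4 [-0.4   0.65  0.14  2.24 -1.    0.11  2.49]
[560, 120] 40 14.9 27.8 [-0.39  0.64  0.14  2.23 -1.    0.11  2.5 ]
[650, 100] 10 0.0 0.0 [-0.18  0.71 -0.08  2.04  0.19  0.23  1.37]
[650, 100] 20 2.3 4.5 [-0.3   0.7   0.1   2.11 -1.    0.11  2.55]
[650, 100] 30 7.1 14.0 [-0.26  0.69  0.07  2.11 -1.    0.11  2.57]
[650, 100] 40 11.6 23.5 [-0.2   0.69  0.01  2.11 -1.    0.11  2.6 ]
[720, 100] 10 0.0 0.0 [-0.19  0.76 -0.05  1.87  0.05  0.34  1.53]
[720, 100] 20 0.5 1.0 [-0.27  0.74  0.09  2.01 -1.    0.11  2.56]
[720, 100] 30 5.0 10.5 [-0.23  0.74  0.05  2.01 -1.    0.11  2.58]
[720, 100] 40 9.4 20.0 [-0.17  0.73 -0.01  2.01 -1.    0.11  2.62]
[800, 100] 10 0.0 0.0 [-0.19  0.83 -0.03  1.67  0.    0.47  1.58]
[800, 100] 20 0.0 0.0 [-0.17  0.8  -0.05  1.84 -0.04  0.16  1.64]
[800, 100] 30 2.9 6.5 [-0.21  0.79  0.04  1.88 -1.    0.11  2.59]
[800, 100] 40 7.2 16.0 [-0.15  0.79 -0.02  1.88 -1.    0.11  2.62]
ins 0 -130 0.0 0.0 [ 0.22  0.67 -0.11  2.16  0.21  0.32  1.74]
ins 0 -30 0.0 0.0 [ 0.15  0.73 -0.11  1.95  0.17  0.47  1.71]
ins 4 -130 0.0 0.0 [ 0.12  0.65  0.07  2.22 -0.36  0.22  2.32]
ins 4 -30 0.0 0.0 [ 0.18  0.71 -0.13  2.01  0.16  0.36  1.73]
ins 8 -130 0.0 0.0 [ 0.21  0.65 -0.02  2.27 -0.51  0.12  2.5 ]
ins 8 -30 0.0 0.0 [ 0.06  0.7   0.07  2.07 -0.4   0.27  2.29]
```

```bash
python3 -m crank '[{"tx":-28.5,"ty":-20.9,"tz":-17.5,"rx":0,"ry":0,"rz":0},{"tx":-28.5,"ty":-20.9,"tz":-17.5,"rx":0,"ry":0,"rz":0},{"tx":-28.5,"ty":-20.9,"tz":-17.5,"rx":0,"ry":0,"rz":0},{"tx":-28.5,"ty":-20.9,"tz":-17.5,"rx":0,"ry":0,"rz":0},{"tx":-28.5,"ty":-20.9,"tz":-17.5,"rx":0,"ry":0,"rz":0},{"tx":-28.5,"ty":-20.9,"tz":-17.5,"rx":0,"ry":0,"rz":0},{"tx":-28.5,"ty":-20.9,"tz":-17.5,"rx":0,"ry":0,"rz":0},{"tx":-28.5,"ty":-20.9,"tz":-17.5,"rx":0,"ry":0,"rz":0},{"tx":0,"ty":0,"tz":0,"rx":-8,"ry":0,"rz":0},{"tx":0,"ty":0,"tz":0,"rx":-8,"ry":0,"rz":0},{"tx":0,"ty":0,"tz":0,"rx":-8,"ry":0,"rz":0},{"tx":0,"ty":0,"tz":0,"rx":-8,"ry":0,"rz":0},{"tx":0,"ty":0,"tz":0,"rx":-8,"ry":0,"rz":0},{"tx":0,"ty":0,"tz":0,"rx":-8,"ry":0,"rz":0},{"tx":0,"ty":0,"tz":0,"rx":0,"ry":-4.5,"rz":0},{"tx":0,"ty":0,"tz":0,"rx":-8,"ry":0,"rz":0},{"tx":0,"ty":0,"tz":0,"rx":-4,"ry":0,"rz":0},{"tx":0,"ty":0,"tz":0,"rx":0,"ry":0,"rz":0}]'; python3 - <<'E'
from h import *
o=r.get_obs();print(o["width"],o["tcp_pos"],o["ft_force"],o["qpos"].round(2))
cv2.imwrite("pics/sd8.png",r.camera("side")[:,:,::-1]);crop("pics/sd8.png",180,80,380,280,3,"pics/sd8d.png")
cv2.imwrite("pics/w8.png",r.camera("wrist")[:,:,::-1])
E
```

```text
t: 9.75
tcp_pos: [625.4, 98.9, 185.5]
tool_rot: [[-0.21, 0.219, -0.953], [0.978, 0.049, -0.205], [0.002, -0.975, -0.224]]
ft_force: [-0.8, 1.2, -2.4]
width: 27.2
27.231175980983604 [625.36813206  98.88842346 185.54676949] [-0.75299025  1.15367561 -2.36389386] [-0.36  0.41  0.14  2.02 -0.11  0.5   1.65]
```

View pics/sd8d.png

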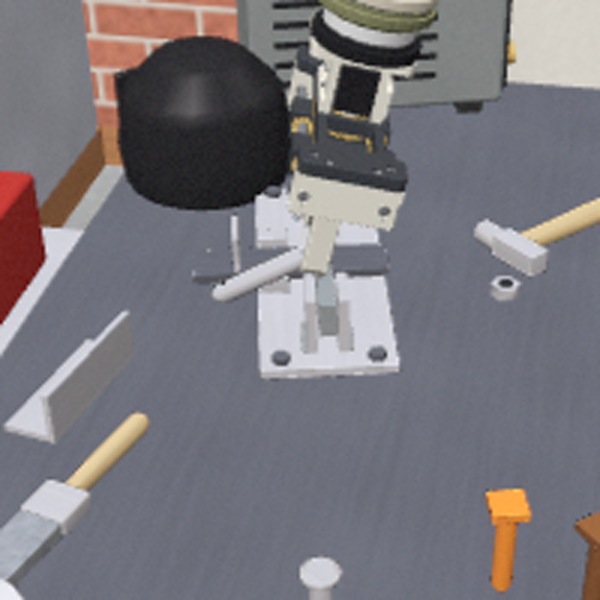

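View pics/w8.png

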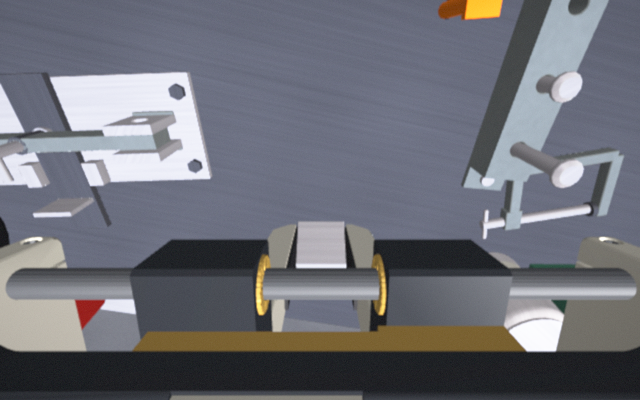

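```bash
python3 -m crank '[{"tx":0,"ty":39,"tz":9,"rx":0,"ry":0,"rz":0},{"tx":0,"ty":39,"tz":9,"rx":0,"ry":0,"rz":0},{"tx":0,"ty":39,"tz":9,"rx":0,"ry":0,"rz":0},{"tx":0,"ty":29.3,"tz":6.7,"rx":0,"ry":0,"rz":0},{"tx":0,"ty":10,"tz":2.2,"rx":0,"ry":0,"rz":0},{"tx":0,"ty":0,"tz":0,"rx":0,"ry":0,"rz":0},{"tx":0,"ty":0,"tz":0,"rx":0,"ry":0,"rz":0}]'; python3 - <<'E'
from h import *
o=r.get_obs();print(o["width"],o["tcp_pos"],o["ft_force"],o["qpos"].round(2),o["tool_rot"].round(3).tolist())
cv2.imwrite("pics/sd9.png",r.camera("side")[:,:,::-1]);crop("pics/sd9.png",220,100,340,240,4.2,"pics/sd9d.png")
cv2.imwrite("pics/sc9.png",r.camera("scene")[:,:,::-1]);crop("pics/sc9.png",220,100,400,260,4.2,"pics/sc9d.png")
E
```

```text
t: 10.55
tcp_pos: [630.4, 100.3, 26.9]
tool_rot: [[-0.211, 0.222, -0.952], [0.978, 0.049, -0.205], [0.001, -0.974, -0.227]]
ft_force: [0.4, -0.2, -1.9]
width: 27.3
27.343768411894896 [630.39958167 100.25558461  26.8548487 ] [ 0.43561008 -0.19940119 -1.89048561] [-0.29  0.65  0.05  2.12 -0.16  0.14  1.69] [[-0.211, 0.222, -0.952], [0.978, 0.049, -0.205], [0.001, -0.974, -0.227]]
```

View pics/sd9d.png

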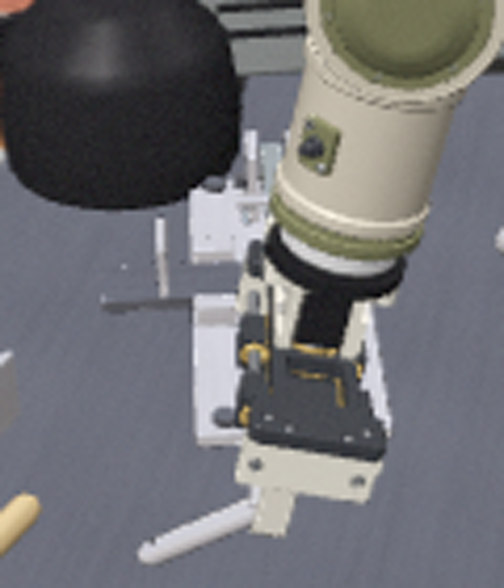

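View pics/sc9d.png

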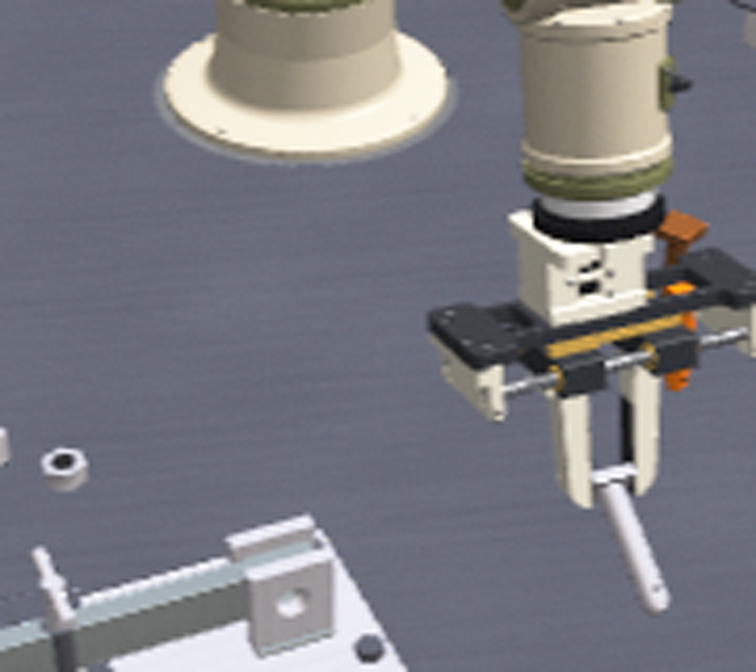

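```bash
python3 -m crank '[{"tx":0,"ty":8,"tz":1.7,"rx":2,"ry":0,"rz":0},{"tx":0,"ty":8,"tz":1.5,"rx":2,"ry":0,"rz":0},{"tx":0,"ty":0,"tz":0,"rx":0,"ry":0,"rz":0},{"tx":0,"ty":3,"tz":0.5,"rx":0,"ry":0,"rz":0},{"tx":0,"ty":3,"tz":0.5,"rx":0,"ry":0,"rz":0},{"tx":0,"ty":3,"tz":0.5,"rx":0,"ry":0,"rz":0},{"tx":0,"ty":0,"tz":0,"rx":0,"ry":0,"rz":0}]' 255 10;  python3 -m crank '[{"tx":0,"ty":3,"tz":0.5,"rx":0,"ry":0,"rz":0},{"tx":0,"ty":3,"tz":0.5,"rx":0,"ry":0,"rz":0},{"tx":0,"ty":3,"tz":0.5,"rx":0,"ry":0,"rz":0},{"tx":0,"ty":0,"tz":0,"rx":0,"ry":0,"rz":0}]' 255 10; python3 - <<'E'
from h import *
o=r.get_obs();print(o["width"],o["tcp_pos"],o["ft_force"],o["qpos"].round(2),o["tool_rot"].round(3).tolist())
cv2.imwrite("pics/sd10.png",r.camera("side")[:,:,::-1]);crop("pics/sd10.png",220,100,340,240,4.2,"pics/sd10d.png")
E
```

```text
t: 11.35
tcp_pos: [629.3, 100.1, 0.6]
tool_rot: [[-0.211, 0.154, -0.965], [0.978, 0.035, -0.208], [0.001, -0.987, -0.158]]
ft_force: [-1.3, 0.2, -0.4]
width: 27.9
t: 11.75
tcp_pos: [629.4, 100.2, -9.0]
tool_rot: [[-0.211, 0.154, -0.965], [0.978, 0.035, -0.208], [0.001, -0.987, -0.158]]
ft_force: [1.0, -0.8, -1.0]
width: 27.9
27.872022690658998 [629.39643934 100.19629806  -8.98048497] [ 0.98251746 -0.760538   -1.02253494] [-0.29  0.71  0.05  2.08 -0.16  0.19  1.69] [[-0.211, 0.154, -0.965], [0.978, 0.035, -0.208], [0.001, -0.987, -0.158]]
```

View pics/sd10d.png

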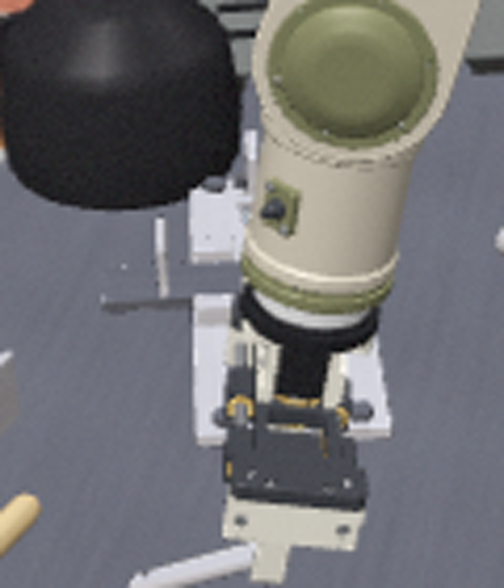

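```bash
python3 -m crank '[{"tx":0,"ty":3,"tz":0.5,"rx":0,"ry":0,"rz":0},{"tx":0,"ty":3,"tz":0.5,"rx":0,"ry":0,"rz":0},{"tx":0,"ty":3,"tz":0.5,"rx":0,"ry":0,"rz":0},{"tx":0,"ty":2,"tz":0.3,"rx":0,"ry":0,"rz":0},{"tx":0,"ty":0,"tz":0,"rx":0,"ry":0,"rz":0}]' 255 10; python3 - <<'E'
from h import *
o=r.get_obs();print(o["width"],o["tcp_pos"],o["ft_force"])
cv2.imwrite("pics/sd11.png",r.camera("side")[:,:,::-1]);crop("pics/sd11.png",230,200,310,260,8,"pics/sd11d.png")
cv2.imwrite("pics/sc11.png",r.camera("scene")[:,:,::-1]);crop("pics/sc11.png",320,170,400,260,7,"pics/sc11d.png")
E
```

```text
t: 12.3
tcp_pos: [629.3, 100.2, -20.0]
tool_rot: [[-0.211, 0.154, -0.965], [0.978, 0.035, -0.208], [0.001, -0.987, -0.158]]
ft_force: [-0.2, -0.2, -0.7]
width: 27.7
27.742709739439448 [629.25807704 100.21553515 -20.00256692] [-0.1805528  -0.21397768 -0.6545707 ]
```

View pics/sd11d.png

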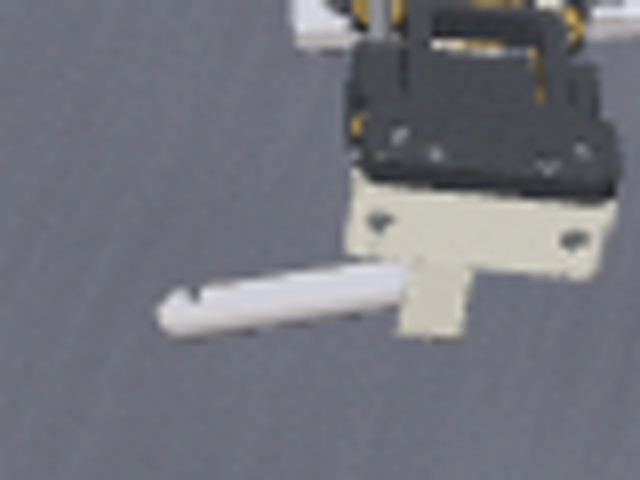

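View pics/sc11d.png

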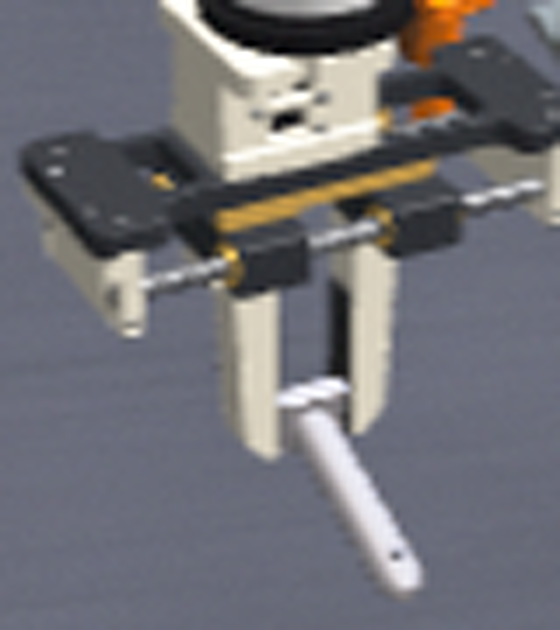

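```bash
python3 - <<'E'
from h import *
S=cal("scene");D=cal("side");o=r.get_obs()
un=lambda c,x,y,f:(x+(c[0]+.5)/f-.5,y+(c[1]+.5)/f-.5)
t=tri([(*D,*un((168,318),230,200,8)),(*S,*un((403,578),320,170,7))]);print("tail",t.round(1))
h=o["tcp_pos"]-41*o["tool_rot"][:,1];print("head",h.round(1))
d=t-h;print(np.linalg.norm(d),np.degrees(np.arctan2(d[2],np.hypot(*d[:2]))),np.degrees(np.arctan2(d[1],d[0])))
print(proj("",h,D),(proj("",h,D)-[230,200])*8,(proj("",h,S)-[320,170])*7)
E
```

```text
tail [702.1 116.6   9.5]
head [623.   98.8  20.7]
81.8287471612766 -7.8996941624005235 12.707900234884963
[283.79034277 234.08648535] [430.32274218 272.69188276] [300.7205181  410.39396007]
```

```bash
python3 -m crank '[{"tx":0,"ty":0,"tz":0,"rx":0,"ry":0,"rz":0},{"tx":0,"ty":0,"tz":0,"rx":0,"ry":0,"rz":0},{"tx":0,"ty":0,"tz":0,"rx":0,"ry":0,"rz":0},{"tx":0,"ty":0,"tz":0,"rx":0,"ry":0,"rz":0},{"tx":0,"ty":-5,"tz":0,"rx":6.5,"ry":0,"rz":0},{"tx":0,"ty":-5,"tz":0,"rx":6.5,"ry":0,"rz":0},{"tx":0,"ty":0,"tz":0,"rx":0,"ry":0,"rz":0}]' 110 10; python3 - <<'E'
from h import *
o=r.get_obs();print(o["width"],o["tcp_pos"],o["ft_force"],o["tool_rot"].round(3).tolist())
cv2.imwrite("pics/w12.png",r.camera("wrist")[:,:,::-1]);crop("pics/w12.png",220,170,420,320,4,"pics/w12c.png")
cv2.imwrite("pics/sd12.png",r.camera("side")[:,:,::-1]);crop("pics/sd12.png",230,200,310,260,8,"pics/sd12d.png")
cv2.imwrite("pics/sc12.png",r.camera("scene")[:,:,::-1]);crop("pics/sc12.png",320,170,400,260,7,"pics/sc12d.png")
E
```

```text
t: 13.1
tcp_pos: [631.8, 101.2, -8.9]
tool_rot: [[-0.212, -0.065, -0.975], [0.977, -0.013, -0.211], [0.001, -0.998, 0.067]]
ft_force: [0.1, -0.6, 0.2]
width: 52.3
52.30099196581835 [631.79897333 101.22164511  -8.89804073] [ 0.08717546 -0.55010504  0.22184485] [[-0.212, -0.065, -0.975], [0.977, -0.013, -0.211], [0.001, -0.998, 0.067]]
```

View pics/w12c.png

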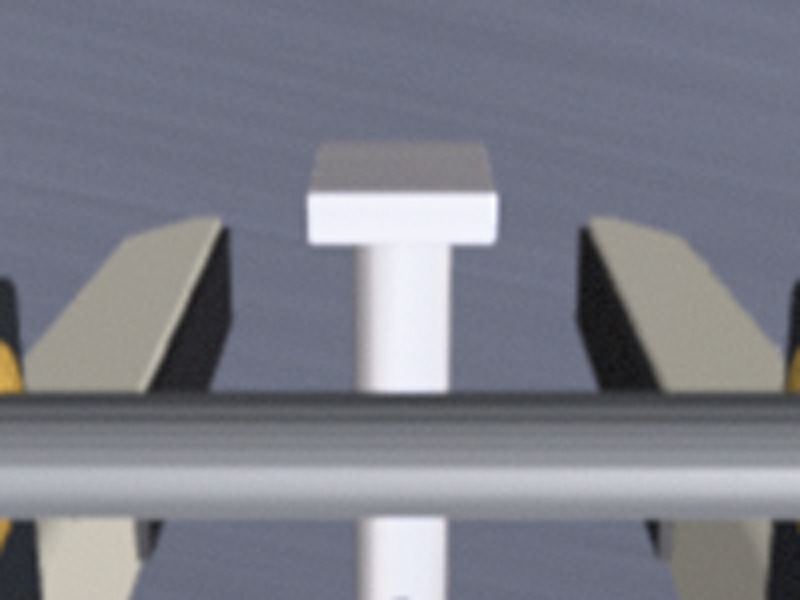

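View pics/sd12d.png

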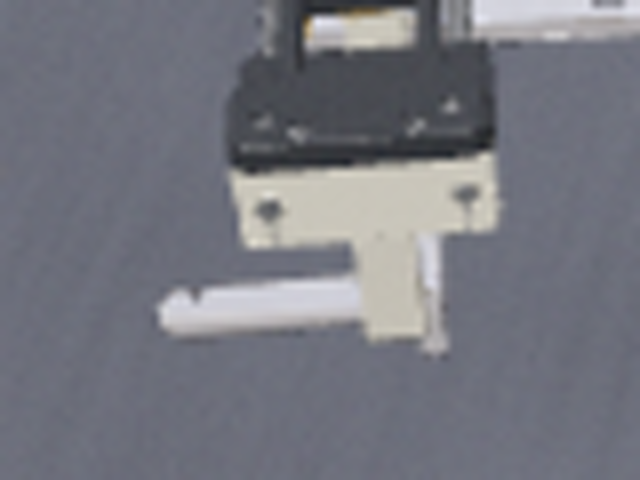

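View pics/sc12d.png

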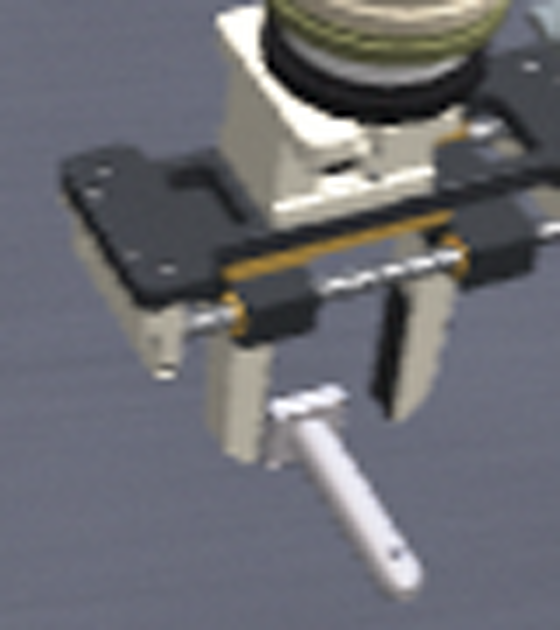

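```bash
python3 - <<'E'
from h import *
o=r.get_obs();W=wristKP(o);R=o["tool_rot"];p=o["tcp_pos"]
un=lambda c,x,y,f:(x+(c[0]+.5)/f-.5,y+(c[1]+.5)/f-.5)
q={}
for n,c in dict(bl=(308,192),br=(497,192),fl=(308,243),fr=(497,243)).items():
    q[n]=plane("",*un(c,220,170,4),28,W);print(n,q[n].round(1))
c=sum(q.values())/4;print("c",c, np.linalg.norm(q["bl"]-q["br"]),np.linalg.norm(q["bl"]-q["fl"]))
d=q["fl"]+q["fr"]-q["bl"]-q["br"];print("az",np.degrees(np.arctan2(d[1],d[0])))
e=q["bl"]-q["br"];print("edge az",np.degrees(np.arctan2(e[1],e[0])), "tool x az",np.degrees(np.arctan2(R[1,0],R[0,0])))
print("head c in tool frame",R.T@(np.r_[c[:2],14]-p))
# finger tip geometry from picture: inner edges near corner
print(p,o["t"])
for s in (20,25,30,35,40):
    print(s,[ (proj("",p+R@np.array([x*26,-s,7.5]),W)-[220,170])*4 for x in (-1,1)])
E
```

```text
bl [617.3  83.8  28. ]
br [611.5 110.7  28. ]
fl [624.9  85.3  28. ]
fr [619.  112.4  28. ]
c [618.18001109  98.05275626  28.        ] 27.520992186987893 7.700455870631016
az 12.103163297595719
edge az -77.9009274288154 tool x az 102.15973675868436
head c in tool frame [  0.30876183 -23.54311203  11.26396948]
[627.68304854  99.81582228 -10.24529529] 13.25
20 [array([238.50918683, 208.11193075]), array([559.81364063, 207.88157505])]
25 [array([234.15905723, 218.35140495]), array([563.98939799, 218.11596445])]
30 [array([229.57178324, 229.14907718]), array([568.39281743, 228.90833222])]
35 [array([224.72742985, 240.55187114]), array([573.04303888, 240.30558858])]
40 [array([219.60376323, 252.61212152]), array([577.96140965, 252.36005375])]
```

```bash
python3 - <<'E'
from h import *
o=r.get_obs()
cv2.imwrite("pics/w13.png",r.camera("wrist")[:,:,::-1]);crop("pics/w13.png",220,170,420,320,4,"pics/w13c.png")
print(o["tcp_pos"],o["joint_velocities"].round(3))
np.save("w13.npy",np.array([*o["tcp_pos"],*np.ravel(o["tool_rot"])]))
E
```

```text
[627.68304854  99.81582228 -10.24529529] [ 0.005 -0.006 -0.003  0.019  0.001  0.006 -0.001]
```

View pics/w13c.png

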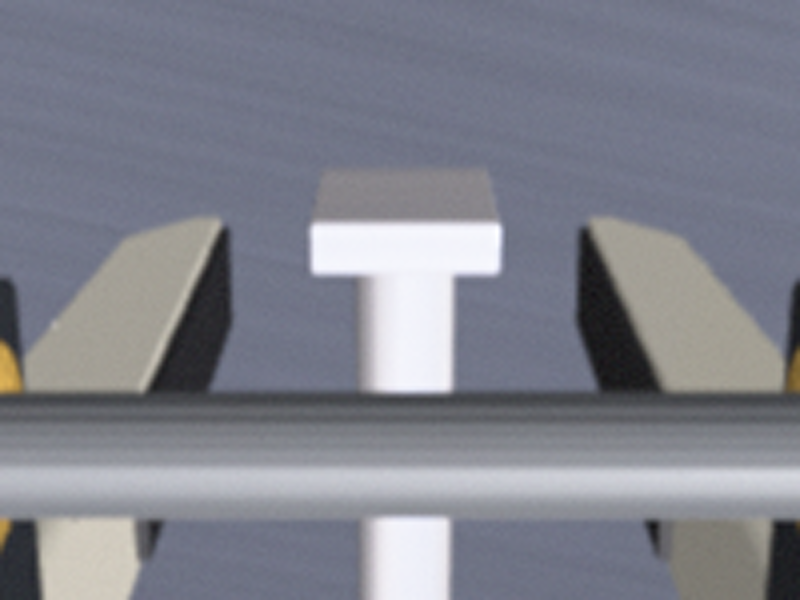

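```bash
python3 - <<'E'
from h import *
v=np.load("w13.npy");o=dict(tcp_pos=v[:3],tool_rot=v[3:].reshape(3,3));W=wristKP(o);R=o["tool_rot"];p=o["tcp_pos"]
un=lambda c,x,y,f:(x+(c[0]+.5)/f-.5,y+(c[1]+.5)/f-.5)
q=[plane("",*un(c,220,170,4),28,W) for c in ((310,223),(502,223),(310,274),(502,274))]
c=sum(q)/4;print(c);d=q[2]+q[3]-q[0]-q[1];print("az",np.degrees(np.arctan2(d[1],d[0])))
h=np.r_[c[:2],14];print("head c in tool",R.T@(h-p)); print(np.degrees(np.arcsin(R[2,2])))
print("down15 in tool",R.T@np.array([0,0,-15.]), "back in tool", R.T@np.array([-.976,-.216,0]))
E
```

```text
[622.67129118  99.54168272  28.        ]
az 12.13384215781452
head c in tool [  0.81824881 -23.85766251   6.57035894]
3.841865195651756
down15 in tool [-0.01891446 14.9662797  -1.00504443] back in tool [-0.00557127  0.06696923  0.99735454]
```

```bash
python3 -m crank '[{"tx":0.8,"ty":0,"tz":10.5,"rx":0,"ry":0,"rz":0},{"tx":0,"ty":8,"tz":0,"rx":0,"ry":0,"rz":0},{"tx":0,"ty":7,"tz":0,"rx":0,"ry":0,"rz":0},{"tx":0,"ty":0,"tz":0,"rx":0,"ry":0,"rz":0},{"tx":0,"ty":0,"tz":0,"rx":0,"ry":0,"rz":0}]' 110 60; python3 - <<'E'
from h import *
o=r.get_obs();print(o["width"],o["tcp_pos"],o["ft_force"])
cv2.imwrite("pics/w14.png",r.camera("wrist")[:,:,::-1]);crop("pics/w14.png",220,170,420,320,4,"pics/w14c.png")
cv2.imwrite("pics/sd14.png",r.camera("side")[:,:,::-1]);crop("pics/sd14.png",230,200,310,260,8,"pics/sd14d.png")
E
```

```text
t: 13.8
tcp_pos: [616.9, 98.3, -24.4]
tool_rot: [[-0.211, -0.067, -0.975], [0.978, -0.013, -0.21], [0.001, -0.998, 0.069]]
ft_force: [0.4, -0.3, -0.4]
width: 52.8
52.80752385427357 [616.85956104  98.31129286 -24.37867908] [ 0.35759513 -0.26864679 -0.38496589]
```

View pics/w14c.png

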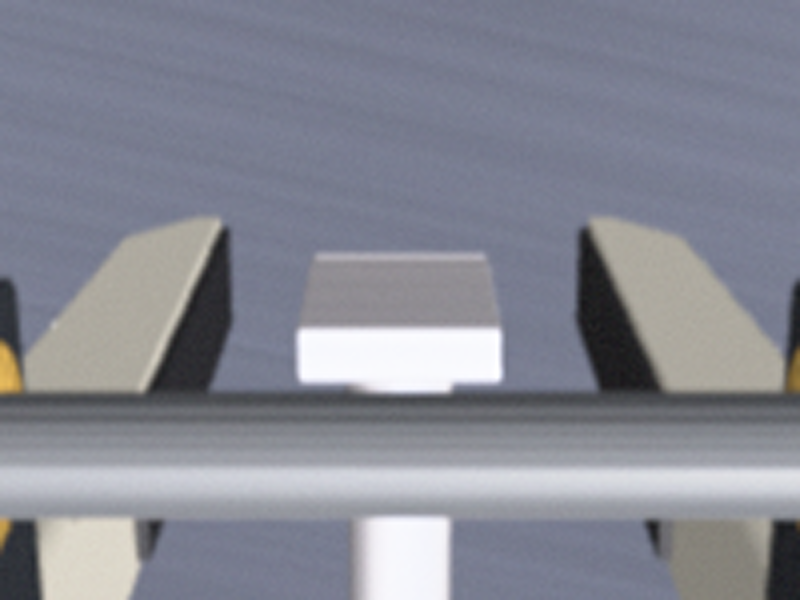

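View pics/sd14d.png

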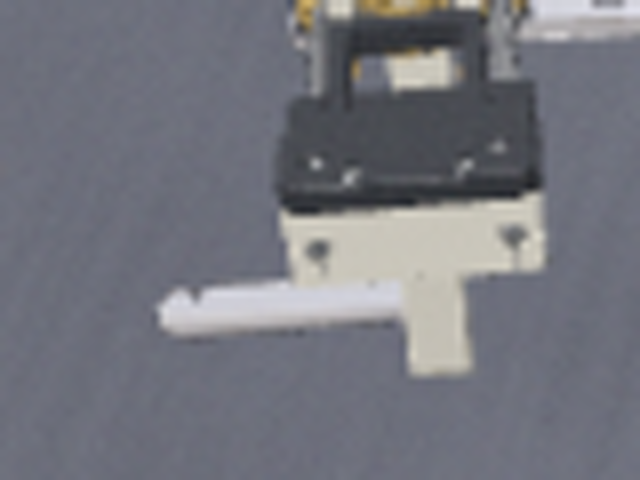

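```bash
python3 -m crank '[{"tx":0,"ty":0,"tz":0,"rx":0,"ry":0,"rz":0},{"tx":0,"ty":0,"tz":0,"rx":0,"ry":0,"rz":0},{"tx":0,"ty":0,"tz":0,"rx":0,"ry":0,"rz":0},{"tx":0,"ty":0,"tz":0,"rx":0,"ry":0,"rz":0},{"tx":0,"ty":0,"tz":0,"rx":0,"ry":0,"rz":0},{"tx":0,"ty":0,"tz":0,"rx":0,"ry":0,"rz":0}]' 255 60; python3 -m crank '[{"tx":0,"ty":-10,"tz":0,"rx":0,"ry":0,"rz":0},{"tx":0,"ty":-30,"tz":2,"rx":0,"ry":0,"rz":0},{"tx":0,"ty":-40,"tz":3,"rx":0,"ry":0,"rz":0},{"tx":0,"ty":-40,"tz":3,"rx":0,"ry":0,"rz":0},{"tx":0,"ty":0,"tz":0,"rx":-4,"ry":0,"rz":0},{"tx":0,"ty":0,"tz":0,"rx":0,"ry":0,"rz":0},{"tx":0,"ty":0,"tz":0,"rx":0,"ry":0,"rz":0}]' 255 60; python3 - <<'E'
from h import *
o=r.get_obs();print(o["width"],o["tcp_pos"],o["ft_force"],o["tool_rot"].round(3).tolist())
np.save("w15.npy",np.array([*o["tcp_pos"],*np.ravel(o["tool_rot"])]))
cv2.imwrite("pics/w15.png",r.camera("wrist")[:,:,::-1]);crop("pics/w15.png",220,170,420,320,4,"pics/w15c.png")
cv2.imwrite("pics/sd15.png",r.camera("side")[:,:,::-1]);crop("pics/sd15.png",220,120,320,220,6,"pics/sd15d.png")
cv2.imwrite("pics/sc15.png",r.camera("scene")[:,:,::-1])
E
```

```text
t: 14.5
tcp_pos: [617.1, 98.4, -23.8]
tool_rot: [[-0.211, -0.067, -0.975], [0.978, -0.013, -0.21], [0.001, -0.998, 0.068]]
ft_force: [-0.1, -0.0, 0.8]
width: 27.7
t: 15.2
tcp_pos: [616.5, 98.2, 96.5]
tool_rot: [[-0.211, -0.001, -0.978], [0.978, 0.001, -0.211], [0.002, -1.0, 0.0]]
ft_force: [-0.7, 0.1, -1.4]
width: 27.1
27.138930471961494 [616.48351465  98.21028486  96.52321234] [-0.67898138  0.06256915 -1.44579373] [[-0.211, -0.001, -0.978], [0.978, 0.001, -0.211], [0.002, -1.0, 0.0]]
```

View pics/w15.png

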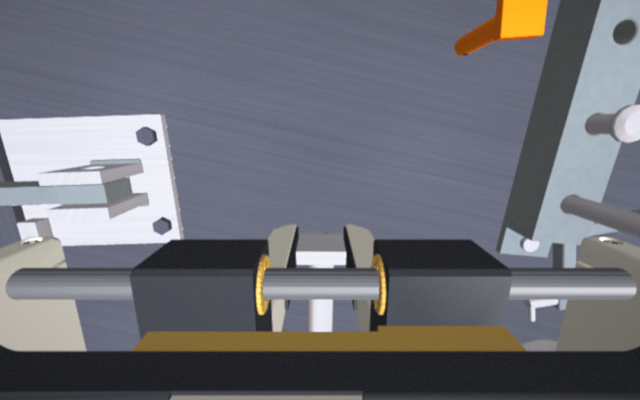

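View pics/sd15d.png

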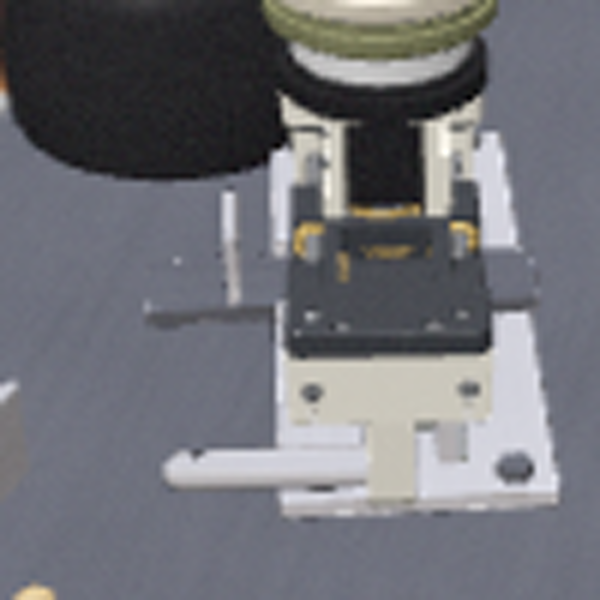

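View pics/sc15.png

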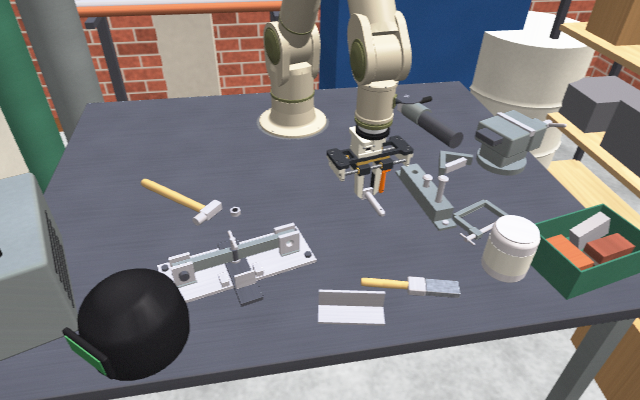

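```bash
python3 - <<'E'
from h import *
crop("pics/w15.png",0,105,200,255,4,"pics/w15j.png")
E
```

```text
(no output)
```

View pics/w15j.png

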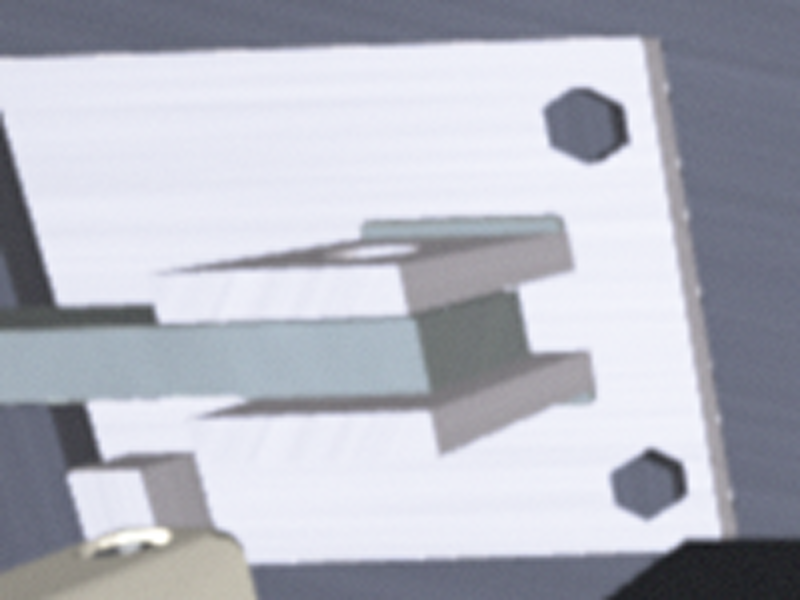

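```bash
cat > fitw.py <<'E'
from h import *
from scipy.optimize import least_squares
un=lambda c,x,y,f:np.array((x+(c[0]+.5)/f-.5,y+(c[1]+.5)/f-.5))
def fit(pts,W,x0=(647,-99,.218)):
    def res(p):
        R=np.array([[np.cos(p[2]),-np.sin(p[2])],[np.sin(p[2]),np.cos(p[2])]])
        return np.concatenate([proj("",np.r_[R@np.array(X[:2],float)+p[:2],X[2]],W)-uv for X,uv in pts])
    s=least_squares(res,x0,loss="soft_l1")
    print("jig",s.x[:2].round(2),"yaw",np.degrees(s.x[2]).round(2));print(res(s.x).reshape(-1,2).round(1).tolist());return s.x
E
python3 - <<'E'
from fitw import *
v=np.load("w15.npy");o=dict(tcp_pos=v[:3],tool_rot=v[3:].reshape(3,3));W=wristKP(o)
u=lambda c:un(c,0,105,4)
pts=[((-65,50,10),u((645,38))),((65,50,10),u((722,550))),((-20,25,67),u((402,264))),((-10,25,67),u((412,318))),((-20,-25,67),u((160,272))),((10,25,67),u((432,407))),((20,25,67),u((440,453))),((10,-25,67),u((200,417))),((-20,0,42),u((375,250)))]
x=fit(pts,W); fit(pts[2:],W); fit(pts[:2]+pts[8:],W)
R=o["tool_rot"];print("tool yaw",np.degrees(np.arctan2(-R[0,0],R[1,0])))
E
```

```text
jig [645.59 -98.2 ] yaw 13.56
[[0.3, -0.5], [0.6, 0.0], [0.2, 0.2], [0.3, -0.9], [-2.2, -0.3], [0.4, 0.9], [0.9, 1.1], [-2.6, -0.1], [-0.5, 0.1]]
jig [645.48 -97.96] yaw 14.02
[[0.3, -0.2], [0.5, -1.2], [-2.0, -0.1], [0.8, 0.6], [1.3, 0.8], [-2.1, 0.1], [-0.4, -0.0]]
jig [645.66 -98.4 ] yaw 13.34
[[0.4, -0.2], [0.2, 0.2], [-0.6, 0.1]]
tool yaw 12.16288882849885
```

```bash
python3 -m crank '[{"tx":-30,"ty":0,"tz":-7,"rx":0,"ry":-1.2,"rz":0},{"tx":-40,"ty":0,"tz":-7,"rx":0,"ry":0,"rz":0},{"tx":-42,"ty":0,"tz":-8,"rx":0,"ry":0,"rz":0},{"tx":-42,"ty":0,"tz":-7,"rx":0,"ry":0,"rz":0},{"tx":-30,"ty":0,"tz":-7,"rx":0,"ry":0,"rz":0},{"tx":-13,"ty":0,"tz":0,"rx":0,"ry":0,"rz":0},{"tx":0,"ty":0,"tz":0,"rx":0,"ry":0,"rz":0},{"tx":0,"ty":0,"tz":0,"rx":0,"ry":0,"rz":0},{"tx":0,"ty":0,"tz":0,"rx":0,"ry":0,"rz":0}]' 255 60; python3 - <<'E'
from h import *
o=r.get_obs();print(o["width"],o["tcp_pos"],o["ft_force"],o["tool_rot"].round(3).tolist(),o["qpos"].round(2),o["joint_velocities"].round(3))
np.save("w16.npy",np.array([*o["tcp_pos"],*np.ravel(o["tool_rot"])]))
cv2.imwrite("pics/w16.png",r.camera("wrist")[:,:,::-1]);crop("pics/w16.png",220,80,420,230,4,"pics/w16j.png")
E
```

```text
t: 16.25
tcp_pos: [696.7, -82.7, 95.8]
tool_rot: [[-0.234, 0.0, -0.972], [0.972, 0.003, -0.234], [0.003, -1.0, -0.001]]
ft_force: [-0.4, 0.9, -1.3]
width: 27.5
27.48323751115438 [696.67953642 -82.69521667  95.81299008] [-0.36361548  0.93401545 -1.3275798 ] [[-0.234, 0.0, -0.972], [0.972, 0.003, -0.234], [0.003, -1.0, -0.001]] [-0.03  0.67  0.11  1.74 -0.11  0.74  1.94] [-0.006 -0.005  0.006 -0.002  0.003 -0.002  0.002]
```

View pics/w16.png

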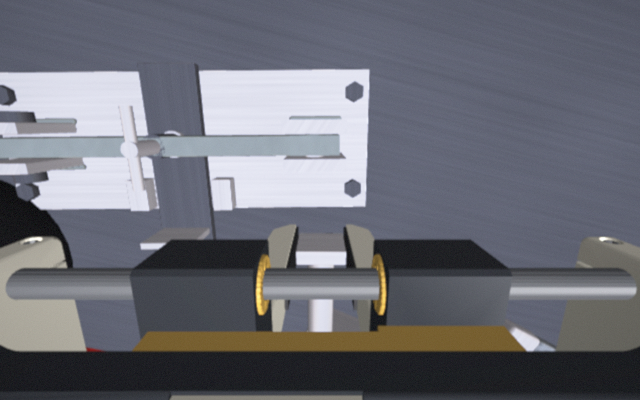

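View pics/w16j.png

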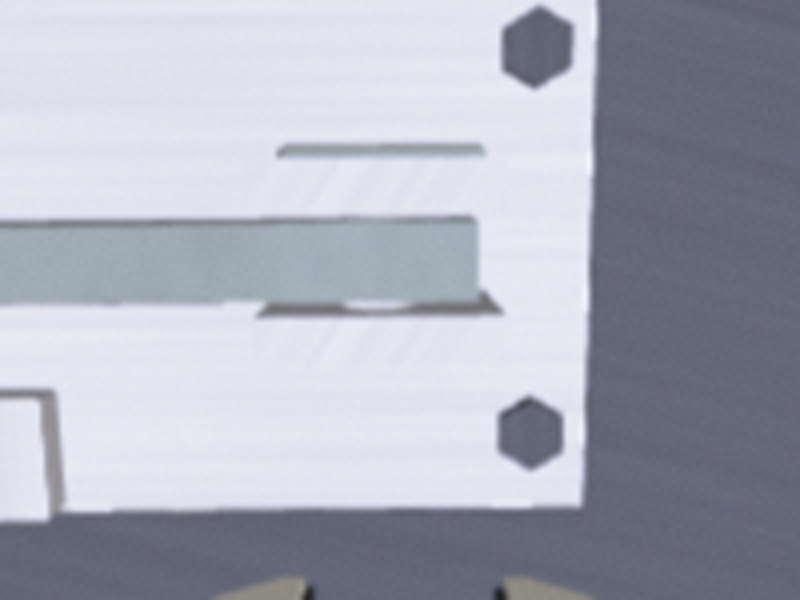

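```bash
python3 - <<'E'
from h import *
a=cv2.imread("pics/w16.png")
crop("pics/w16.png",310,50,390,110,8,"pics/w16k.png")
g=cv2.cvtColor(a,cv2.COLOR_BGR2GRAY).astype(float)
# subpixel edge rows of plate top edge and bottom edge, right edge
def edge(v,thr=140):
    i=np.where((v[:-1]<thr)&(v[1:]>=thr)|(v[:-1]>=thr)&(v[1:]<thr))[0]
    return [round(k+(thr-v[k])/(v[k+1]-v[k]),2) for k in i]
for c in (30,80,120,220,280,330): print("col",c,[(e) for e in edge(g[60:80,c])],[e for e in edge(g[195:215,c])])
for rr in (75,110,130,170,200): print("row",rr,edge(g[rr,355:385]))
E
```

```text
col 30 [np.float64(11.68)] []
col 80 [np.float64(10.97)] [np.float64(13.95)]
col 120 [np.float64(10.57)] [np.float64(13.83)]
col 220 [np.float64(9.35)] [np.float64(15.38)]
col 280 [np.float64(9.12)] [np.float64(12.27)]
col 330 [np.float64(8.3)] [np.float64(11.86)]
row 75 [np.float64(14.27)]
row 110 [np.float64(13.15)]
row 130 [np.float64(12.97)]
row 170 [np.float64(11.57)]
row 200 [np.float64(10.85)]
```

View pics/w16k.png

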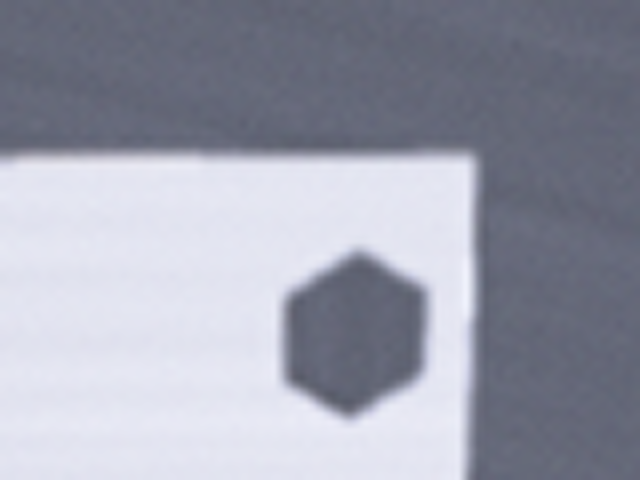

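```bash
cat > f16.py <<'E'
from fitw import *
v=np.load("w16.npy");o=dict(tcp_pos=v[:3],tool_rot=v[3:].reshape(3,3));W=wristKP(o);R=o["tool_rot"];p=o["tcp_pos"]
u=lambda c:un(c,220,80,4)
top=[(30,71.68),(80,70.97),(120,70.57),(220,69.35),(280,69.12),(330,68.3)]
q=np.array([plane("",a,b,10,W)[:2] for a,b in top]);m=np.polyfit(q[:,1],q[:,0],1);print("yaw from top edge",np.degrees(np.arctan(-m[0])))
right=[(369.27,75),(368.15,110),(367.97,130),(366.57,170),(365.85,200)]
q2=np.array([plane("",a,b,10,W)[:2] for a,b in right]);m2=np.polyfit(q2[:,0],q2[:,1],1);print("yaw from right edge",np.degrees(np.arctan(m2[0])))
pts=[((-65,50,10),(369.3,68)),((65,50,10),u((583,506))),((10,25,67),u((502,315))),((10,-25,67),u((257,316)))]
x=fit(pts,W)
fit(pts[:2],W);fit(pts[2:],W)
print("tool yaw",np.degrees(np.arctan2(-R[0,0],R[1,0])))
E
python3 f16.py
```

```text
yaw from top edge 14.057902952379184
yaw from right edge 14.122820300506799
jig [646.05 -99.23] yaw 14.01
[[0.1, 0.2], [-0.0, -0.1], [1.3, -0.2], [-1.5, 0.2]]
jig [646.06 -99.25] yaw 14.05
[[0.0, 0.1], [-0.0, -0.2]]
jig [646.05 -99.12] yaw 13.68
[[1.4, 0.0], [-1.4, 0.0]]
tool yaw 13.507280711937078
```

```bash
python3 -m crank '[{"tx":0,"ty":0,"tz":0,"rx":0,"ry":-0.54,"rz":0},{"tx":-1,"ty":0,"tz":35,"rx":0,"ry":0,"rz":0},{"tx":-1,"ty":0,"tz":40,"rx":0,"ry":0,"rz":0},{"tx":-1,"ty":0,"tz":40,"rx":0,"ry":0,"rz":0},{"tx":-1,"ty":0,"tz":40,"rx":0,"ry":0,"rz":0},{"tx":0,"ty":0,"tz":20,"rx":0,"ry":0,"rz":0},{"tx":0,"ty":30,"tz":0,"rx":0,"ry":0,"rz":0},{"tx":0,"ty":30,"tz":0,"rx":0,"ry":0,"rz":0},{"tx":0,"ty":22,"tz":0,"rx":0,"ry":0,"rz":0},{"tx":0,"ty":0,"tz":0,"rx":0,"ry":0,"rz":0},{"tx":0,"ty":0,"tz":0,"rx":0,"ry":0,"rz":0},{"tx":0,"ty":0,"tz":0,"rx":0,"ry":0,"rz":0}]' 255 60; cat > chk.py <<'E'
from h import *
import sys
yaw=np.radians(14.05);J=np.array([646.05,-99.23])
def report():
    o=r.get_obs();p=o["tcp_pos"];R=o["tool_rot"];c,s=np.cos(yaw),np.sin(yaw);d=p[:2]-J
    print("t",o["t"],"w",round(o["width"],1),"F",o["ft_force"].round(1),"jig xyz",(c*d[0]+s*d[1]).round(2),(-s*d[0]+c*d[1]).round(2),p[2].round(2))
    h=R@np.array([.4,-38.1,-3.1])+p;d=h[:2]-J;print("head c jig",(c*d[0]+s*d[1]).round(2),(-s*d[0]+c*d[1]).round(2),h[2].round(2),"tilt f",np.degrees(np.arcsin(-R[2,2])).round(2),"roll",np.degrees(np.arcsin(R[2,0])).round(2),"tool yaw",np.degrees(np.arctan2(-R[0,0],R[1,0])).round(2), o["qpos"].round(2))
    return o
E
python3 - <<'E'
from chk import *
report()
cv2.imwrite("pics/sd17.png",r.camera("side")[:,:,::-1]);crop("pics/sd17.png",230,110,350,220,6,"pics/sd17d.png")
cv2.imwrite("pics/sc17.png",r.camera("scene")[:,:,::-1]);crop("pics/sc17.png",220,150,330,270,5.5,"pics/sc17d.png")
E
```

```text
t: 17.5
tcp_pos: [529.2, -131.1, 15.0]
tool_rot: [[-0.241, 0.003, -0.971], [0.971, 0.001, -0.241], [0.001, -1.0, -0.003]]
ft_force: [0.7, 0.1, -2.9]
width: 27.5
t 17.5 w 27.5 F [ 0.7  0.1 -2.9] jig xyz -121.11 -2.51 15.03
head c jig -118.13 -2.15 53.14 tilt f 0.18 roll 0.04 tool yaw 13.93 [ 0.1   0.64  0.06  2.15 -0.11  0.35  2.07]
```

View pics/sd17d.png

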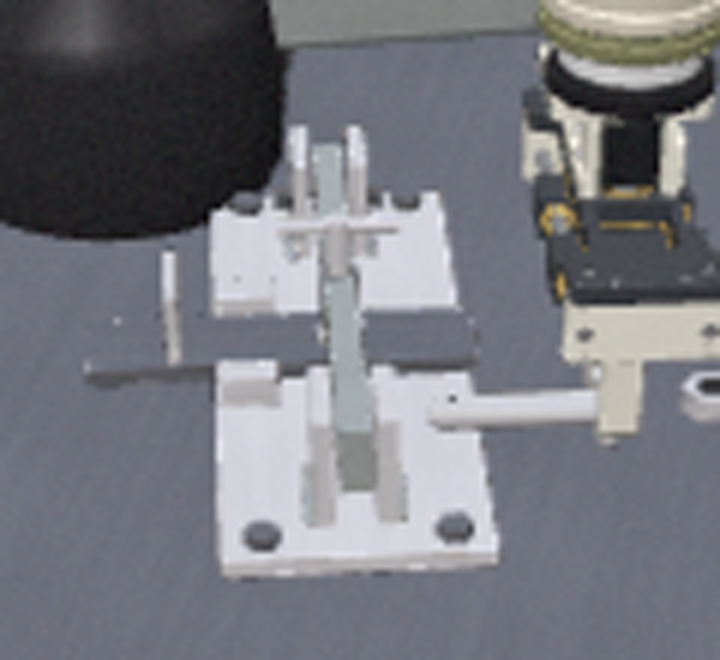

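View pics/sc17d.png

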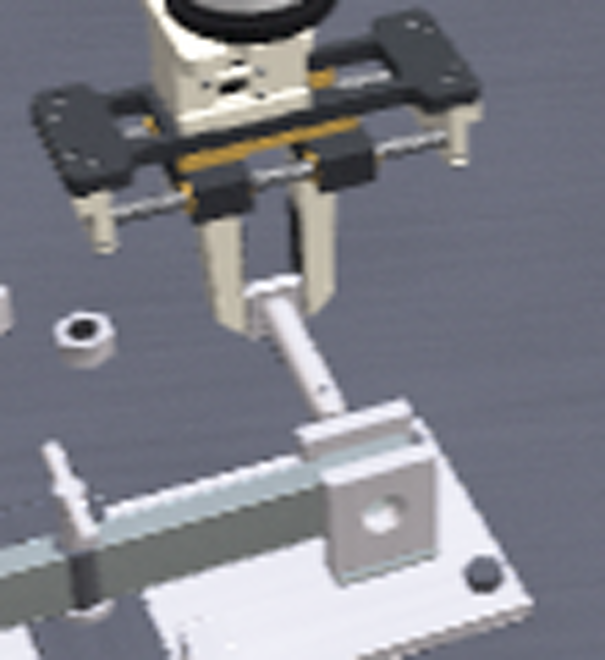

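```bash
python3 -m crank '[{"tx":2.1,"ty":6,"tz":0,"rx":0,"ry":-0.1,"rz":0},{"tx":0,"ty":5.1,"tz":0,"rx":0,"ry":0,"rz":0},{"tx":0,"ty":0,"tz":0,"rx":0,"ry":0,"rz":0},{"tx":0,"ty":0,"tz":0,"rx":0,"ry":0,"rz":0}]' 255 60
python3 - <<'E'
from chk import *
o=report()
cv2.imwrite("pics/sd18.png",r.camera("side")[:,:,::-1]);crop("pics/sd18.png",260,160,340,220,9,"pics/sd18d.png")
cv2.imwrite("pics/sc18.png",r.camera("scene")[:,:,::-1]);crop("pics/sc18.png",250,190,320,260,8.5,"pics/sc18d.png")
p=o["tcp_pos"];R=o["tool_rot"]
S=cal("scene");D=cal("side")
c,s=np.cos(yaw),np.sin(yaw)
jw=lambda X:np.array([J[0]+c*X[0]-s*X[1],J[1]+s*X[0]+c*X[1],X[2]])
tail=p+R@np.array([.4,-38.1,-3.1-84]); hd=p+R@np.array([.4,-38.1,-3.1])
for n,X in dict(tail=tail,boreback=jw((20,0,42)),c1=jw((20,25,67)),c2=jw((20,-25,67)),c3=jw((-20,25,67)),pl=jw((65,50,10)),pl2=jw((-65,50,10)),e1=jw((-10,25,67))).items():
    print(n,"sd",((proj("",X,D)-[260,160])*9+4).round(0),"sc",((proj("",X,S)-[250,190])*8.5+4).round(0))
E
```

```text
t: 18.0
tcp_pos: [527.7, -129.1, 2.5]
tool_rot: [[-0.242, 0.001, -0.97], [0.97, 0.002, -0.242], [0.002, -1.0, -0.001]]
ft_force: [0.4, -0.2, -1.9]
width: 27.2
t 18.0 w 27.2 F [ 0.4 -0.2 -1.9] jig xyz -122.05 -0.26 2.52
head c jig -118.99 0.08 40.62 tilt f 0.07 roll 0.09 tool yaw 14.0 [ 0.1   0.67  0.06  2.15 -0.11  0.32  2.07]
tail sd [381. 208.] sc [273. 333.]
boreback sd [206. 211.] sc [341. 451.]
c1 sd [208. 189.] sc [423. 361.]
c2 sd [201. 102.] sc [255. 410.]
c3 sd [339. 183.] sc [370. 274.]
pl sd [ 69. 394.] sc [568. 586.]
pl2 sd [490. 375.] sc [395. 303.]
e1 sd [306. 185.] sc [383. 296.]
```

View pics/sd18d.png

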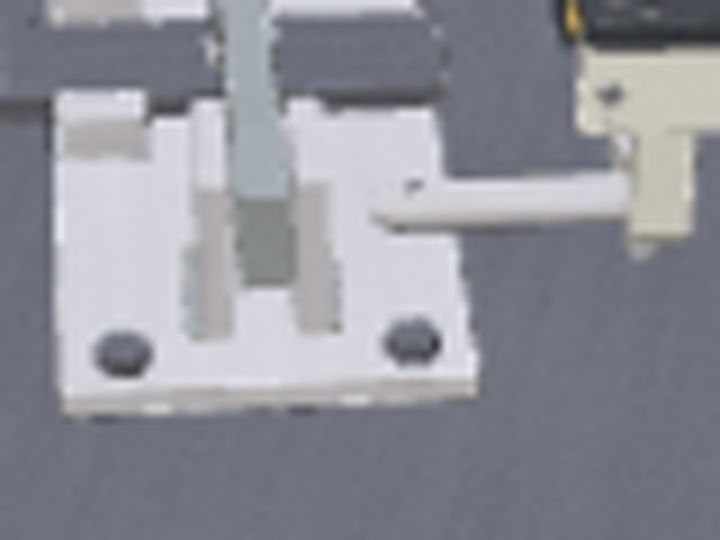

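View pics/sc18d.png

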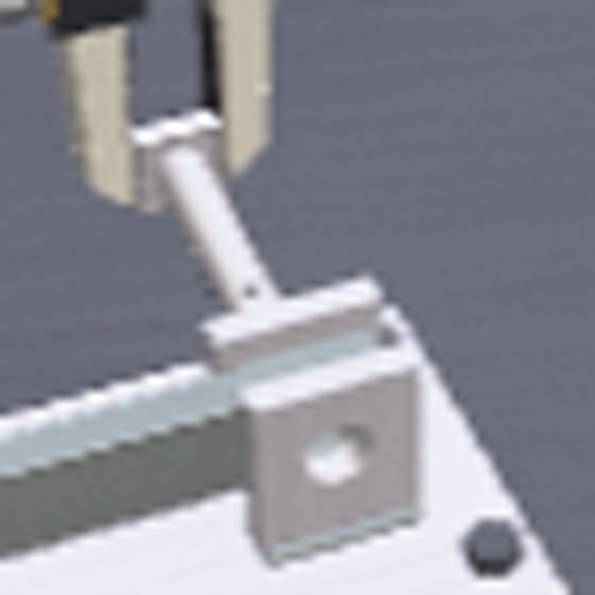

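```bash
python3 - <<'E'
from chk import *
o=report();p=o["tcp_pos"];R=o["tool_rot"];D=cal("side");S=cal("scene")
for k in (-3.1-84,-3.1-60,-3.1-10):
  for dy in (-8,8):
    X=p+R@np.array([.4,-38.1+dy,k]);print(k,dy,((proj("",X,D)-[260,160])*9+4).round(0),((proj("",X,S)-[250,190])*8.5+4).round(0))
a=cv2.imread("pics/sd18.png");g=cv2.cvtColor(a,cv2.COLOR_BGR2GRAY)
for u in (312,316,320,324,328): print(u,g[174:190,u].tolist())
E
```

```text
t 18.1 w 27.4 F [ 0.1  0.9 -2.9] jig xyz -121.9 -0.35 2.72
head c jig -118.86 -0.0 40.83 tilt f 0.09 roll 0.08 tool yaw 14.0 [ 0.1   0.66  0.06  2.15 -0.11  0.32  2.07]
-87.1 -8 [381. 186.] [271. 312.]
-87.1 8 [380. 228.] [273. 353.]
-63.1 -8 [457. 183.] [243. 262.]
-63.1 8 [456. 225.] [245. 303.]
-13.1 -8 [614. 177.] [186. 162.]
-13.1 8 [612. 219.] [188. 202.]
312 [113, 112, 112, 111, 114, 113, 211, 210, 210, 193, 160, 103, 113, 114, 116, 113]
316 [112, 113, 114, 115, 112, 124, 213, 209, 212, 190, 150, 100, 110, 111, 110, 113]
320 [114, 110, 113, 111, 112, 148, 209, 211, 210, 188, 147, 112, 112, 113, 112, 111]
324 [155, 114, 109, 109, 111, 176, 209, 209, 207, 186, 130, 113, 112, 113, 116, 115]
328 [179, 184, 154, 153, 155, 203, 210, 209, 202, 181, 118, 110, 111, 112, 110, 114]
```

```bash
python3 -m crank '[{"tx":0,"ty":-1.3,"tz":0,"rx":0,"ry":0,"rz":0},{"tx":0,"ty":0,"tz":-7,"rx":0,"ry":0,"rz":0},{"tx":0,"ty":0,"tz":-5,"rx":0,"ry":0,"rz":0},{"tx":0,"ty":0,"tz":-4,"rx":0,"ry":0,"rz":0},{"tx":0,"ty":0,"tz":-4,"rx":0,"ry":0,"rz":0},{"tx":0,"ty":0,"tz":0,"rx":0,"ry":0,"rz":0}]' 255 60
python3 - <<'E'
from chk import *
o=report();print(o["ft_torque"])
E
```

```text
t: 18.7
tcp_pos: [548.1, -124.0, 4.1]
tool_rot: [[-0.242, 0.002, -0.97], [0.97, 0.002, -0.242], [0.001, -1.0, -0.002]]
ft_force: [0.0, 0.5, -2.3]
width: 27.2
t 18.7 w 27.2 F [ 0.   0.5 -2.3] jig xyz -101.01 -0.22 4.06
head c jig -97.99 0.14 42.17 tilt f 0.13 roll 0.07 tool yaw 14.03 [ 0.08  0.67  0.06  2.11 -0.12  0.36  2.05]
[0.0397736  0.02753573 0.01883448]
```

```bash
python3 -m crank '[{"tx":0,"ty":0,"tz":-4,"rx":0,"ry":0,"rz":0},{"tx":0,"ty":0,"tz":-4,"rx":0,"ry":0,"rz":0},{"tx":0,"ty":0,"tz":-4,"rx":0,"ry":0,"rz":0},{"tx":0,"ty":0,"tz":0,"rx":0,"ry":0,"rz":0}]' 255 60
python3 - <<'E'
from chk import *
o=report();print(o["ft_torque"])
cv2.imwrite("pics/sd19.png",r.camera("side")[:,:,::-1]);crop("pics/sd19.png",260,160,340,220,9,"pics/sd19d.png")
cv2.imwrite("pics/sc19.png",r.camera("scene")[:,:,::-1]);crop("pics/sc19.png",250,190,320,260,8.5,"pics/sc19d.png")
E
```

```text
t: 19.1
tcp_pos: [559.7, -121.1, 4.1]
tool_rot: [[-0.242, 0.002, -0.97], [0.97, 0.002, -0.242], [0.001, -1.0, -0.002]]
ft_force: [0.1, -0.2, -1.4]
width: 27.3
t 19.1 w 27.3 F [ 0.1 -0.2 -1.4] jig xyz -89.04 -0.27 4.11
head c jig -86.03 0.08 42.21 tilt f 0.13 roll 0.07 tool yaw 14.03 [ 0.07  0.68  0.07  2.09 -0.12  0.37  2.05]
[ 0.02802072  0.04620131 -0.02872808]
```

View pics/sc19d.png

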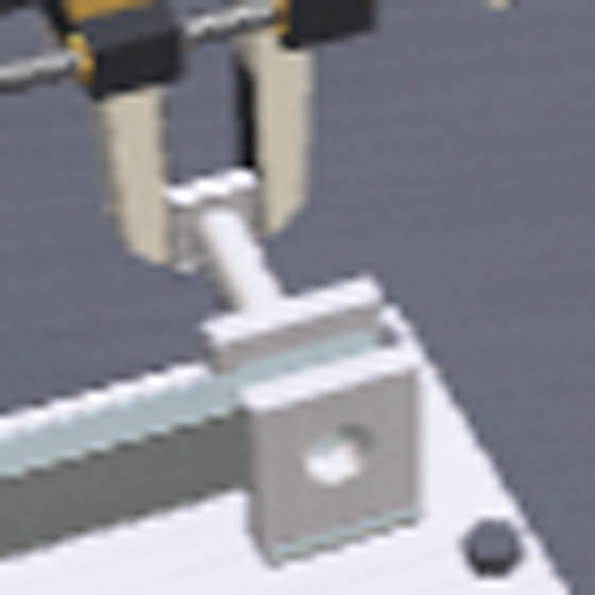

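View pics/sd19d.png

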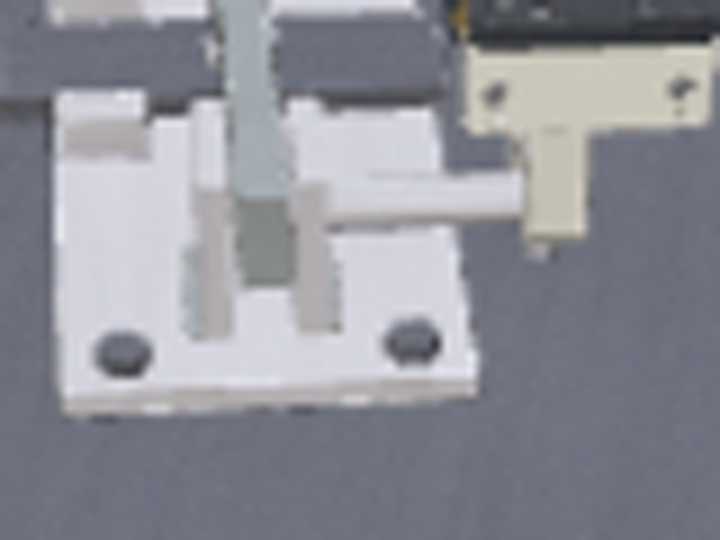

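```bash
for i in 1; do python3 -m crank '[{"tx":0,"ty":0,"tz":-4,"rx":0,"ry":0,"rz":0},{"tx":0,"ty":0,"tz":-4,"rx":0,"ry":0,"rz":0},{"tx":0,"ty":0,"tz":-4,"rx":0,"ry":0,"rz":0},{"tx":0,"ty":0,"tz":0,"rx":0,"ry":0,"rz":0}]'; done
python3 -c "
from chk import *
report()"
```

```text
t: 19.6
tcp_pos: [571.5, -118.2, 4.2]
tool_rot: [[-0.242, 0.002, -0.97], [0.97, 0.002, -0.242], [0.001, -1.0, -0.003]]
ft_force: [0.8, -0.8, -1.5]
width: 27.5
t 19.6 w 27.5 F [ 0.8 -0.8 -1.5] jig xyz -76.91 -0.26 4.15
head c jig -73.91 0.09 42.26 tilt f 0.14 roll 0.07 tool yaw 14.03 [ 0.06  0.69  0.07  2.06 -0.12  0.39  2.04]
```

```bash
python3 -m crank '[{"tx":0,"ty":0,"tz":-4,"rx":0,"ry":0,"rz":0},{"tx":0,"ty":0,"tz":-4,"rx":0,"ry":0,"rz":0},{"tx":0,"ty":0,"tz":-4,"rx":0,"ry":0,"rz":0},{"tx":0,"ty":0,"tz":-4,"rx":0,"ry":0,"rz":0},{"tx":0,"ty":0,"tz":0,"rx":0,"ry":0,"rz":0}]'
python3 - <<'E'
from chk import *
o=report()
cv2.imwrite("pics/sc20.png",r.camera("scene")[:,:,::-1]);crop("pics/sc20.png",250,190,320,260,8.5,"pics/sc20d.png")
E
```

```text
t: 20.1
tcp_pos: [586.9, -114.3, 4.2]
tool_rot: [[-0.242, 0.002, -0.97], [0.97, 0.002, -0.242], [0.001, -1.0, -0.002]]
ft_force: [-0.4, 0.5, -2.1]
width: 27.3
t 20.1 w 27.3 F [-0.4  0.5 -2.1] jig xyz -61.02 -0.27 4.15
head c jig -58.01 0.08 42.26 tilt f 0.14 roll 0.07 tool yaw 14.02 [ 0.05  0.7   0.07  2.03 -0.12  0.42  2.03]
```

View pics/sc20d.png

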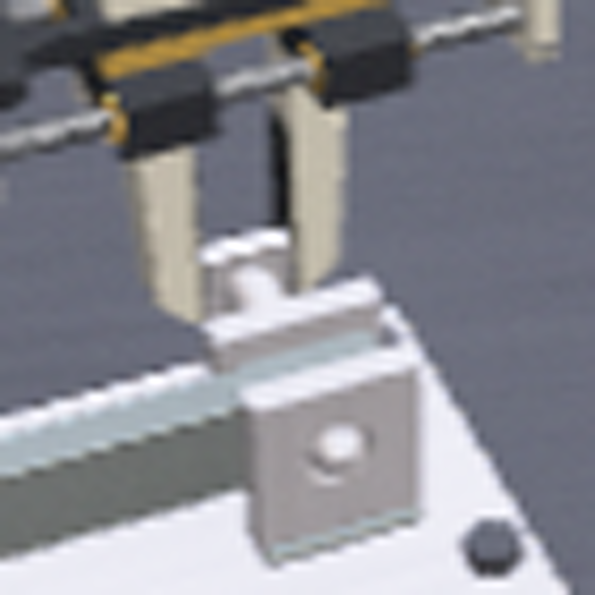

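```bash
python3 -m crank '[{"tx":0,"ty":0,"tz":-4,"rx":0,"ry":0,"rz":0},{"tx":0,"ty":0,"tz":-4,"rx":0,"ry":0,"rz":0},{"tx":0,"ty":0,"tz":-4,"rx":0,"ry":0,"rz":0},{"tx":0,"ty":0,"tz":-4,"rx":0,"ry":0,"rz":0},{"tx":0,"ty":0,"tz":0,"rx":0,"ry":0,"rz":0}]'
python3 - <<'E'
from chk import *
o=report()
cv2.imwrite("pics/sc21.png",r.camera("scene")[:,:,::-1]);crop("pics/sc21.png",240,170,330,260,6.5,"pics/sc21d.png")
cv2.imwrite("pics/sd21.png",r.camera("side")[:,:,::-1]);crop("pics/sd21.png",250,120,340,210,6.5,"pics/sd21d.png")
E
```

```text
t: 20.65
tcp_pos: [602.5, -110.4, 4.2]
tool_rot: [[-0.242, 0.002, -0.97], [0.97, 0.002, -0.242], [0.001, -1.0, -0.002]]
ft_force: [0.7, -0.2, -1.8]
width: 27.4
t 20.65 w 27.4 F [ 0.7 -0.2 -1.8] jig xyz -45.01 -0.26 4.19
head c jig -42.0 0.09 42.3 tilt f 0.14 roll 0.07 tool yaw 14.03 [ 0.04  0.71  0.08  2.   -0.12  0.44  2.02]
```

View pics/sc21d.png

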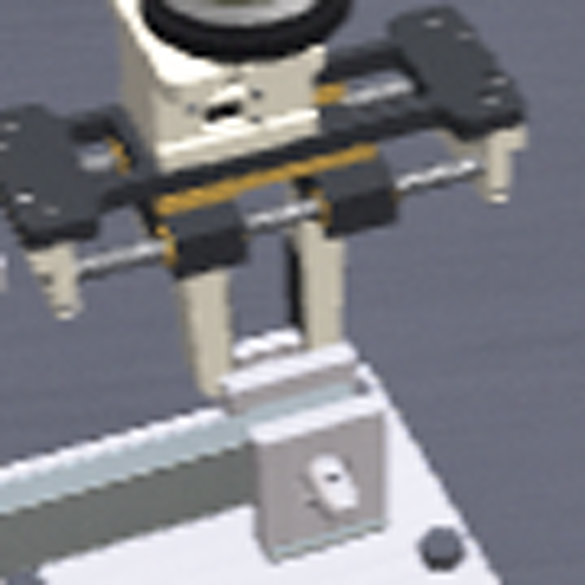

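View pics/sd21d.png

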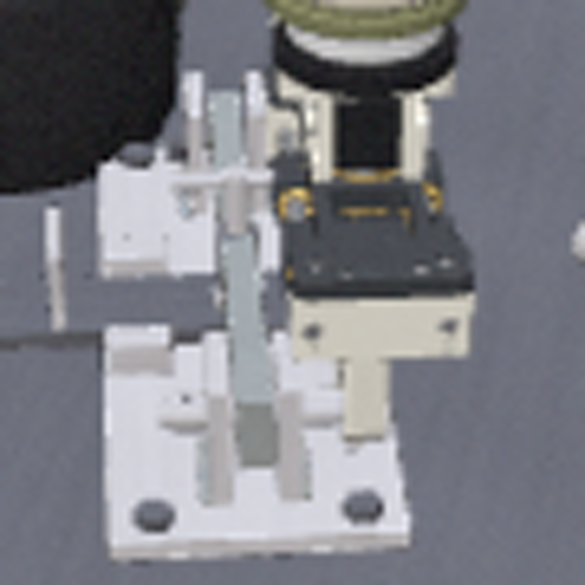

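```bash
python3 - <<'E'
from chk import *
c,s=np.cos(yaw),np.sin(yaw)
D=cal("side");S=cal("scene")
def ray_y(KP,u,v,y):
    o,d=ray(*KP,u,v);n=np.array([-s,c,0]);k=(y+n[:2]@J-n@o)/(n@d);X=o+k*d;e=X[:2]-J;return c*e[0]+s*e[1],-s*e[0]+c*e[1],X[2]
for pt in ((290,350),(470,356)): print("near foot",np.round(ray_y(D,250+pt[0]/6.5,120+pt[1]/6.5,94),1))
print("far foot",np.round(ray_y(S,240+65/6.5,170+315/6.5,-94),1),"near foot sc",np.round(ray_y(S,240+497/6.5,170+200/6.5,94),1))
E
```

```text
near foot [ -8.8  94.  131.1]
near foot [-79.9  94.  125.1]
far foot [ 35.9 -94.  163.1] near foot sc [-35.8  94.   99.2]
```

```bash
python3 -m crank '[{"tx":0,"ty":0,"tz":-4,"rx":0,"ry":0,"rz":0},{"tx":0,"ty":0,"tz":-4,"rx":0,"ry":0,"rz":0},{"tx":0,"ty":0,"tz":-3,"rx":0,"ry":0,"rz":0},{"tx":0,"ty":0,"tz":-2,"rx":0,"ry":0,"rz":0},{"tx":0,"ty":0,"tz":0,"rx":0,"ry":0,"rz":0}]'
python3 -m crank '[{"tx":0,"ty":0,"tz":-1,"rx":0,"ry":0,"rz":0},{"tx":0,"ty":0,"tz":-1,"rx":0,"ry":0,"rz":0},{"tx":0,"ty":0,"tz":0,"rx":0,"ry":0,"rz":0}]'
python3 - <<'E'
from chk import *
o=report()
cv2.imwrite("pics/sd22.png",r.camera("side")[:,:,::-1]);crop("pics/sd22.png",260,160,320,205,12,"pics/sd22d.png")
cv2.imwrite("pics/sc22.png",r.camera("scene")[:,:,::-1]);crop("pics/sc22.png",260,200,320,260,10,"pics/sc22d.png")
E
```

```text
t: 21.25
tcp_pos: [614.6, -107.4, 4.2]
tool_rot: [[-0.242, 0.002, -0.97], [0.97, 0.002, -0.242], [0.001, -1.0, -0.002]]
ft_force: [0.6, -0.6, -1.7]
width: 27.1
t: 21.55
tcp_pos: [616.3, -107.1, 4.2]
tool_rot: [[-0.242, 0.001, -0.97], [0.97, 0.002, -0.242], [0.001, -1.0, -0.002]]
ft_force: [-0.5, 0.0, -2.3]
width: 27.2
t 21.55 w 27.2 F [-0.5  0.  -2.3] jig xyz -30.77 -0.37 4.21
head c jig -27.74 -0.02 42.32 tilt f 0.1 roll 0.08 tool yaw 14.0 [ 0.03  0.72  0.08  1.97 -0.12  0.46  2.02]
```

View pics/sd22d.png

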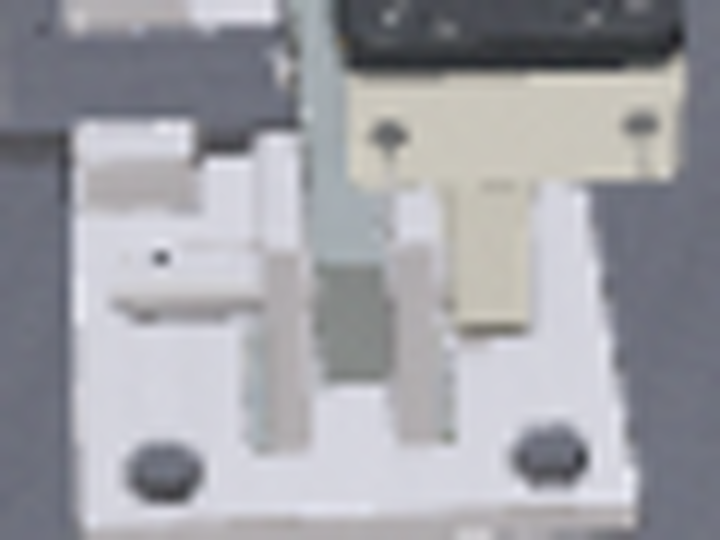

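View pics/sc22d.png

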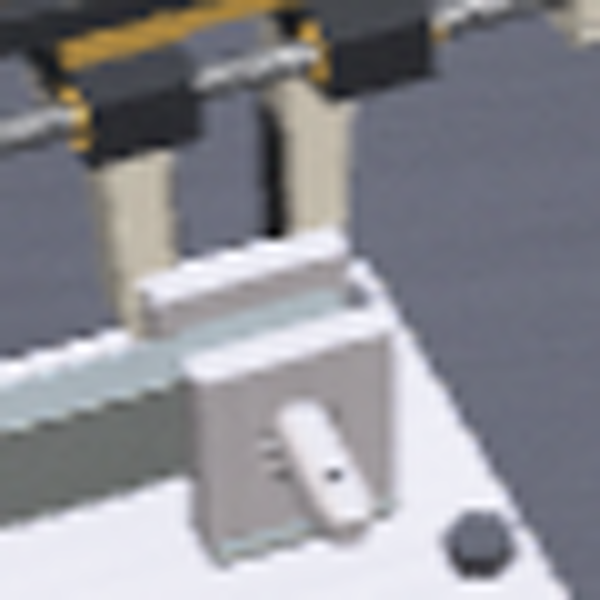

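```bash
python3 -m crank '[{"tx":0,"ty":0,"tz":-1,"rx":0,"ry":0,"rz":0},{"tx":0,"ty":0,"tz":-1,"rx":0,"ry":0,"rz":0},{"tx":0,"ty":0,"tz":0,"rx":0,"ry":0,"rz":0}]'
python3 -m crank '[{"tx":0,"ty":0,"tz":-1,"rx":0,"ry":0,"rz":0},{"tx":0,"ty":0,"tz":0,"rx":0,"ry":0,"rz":0}]'
python3 -m crank '[{"tx":0,"ty":0,"tz":-0.5,"rx":0,"ry":0,"rz":0},{"tx":0,"ty":0,"tz":0,"rx":0,"ry":0,"rz":0}]'
python3 -c "
from chk import *
report()"
```

```text
t: 21.95
tcp_pos: [618.4, -106.5, 4.2]
tool_rot: [[-0.242, 0.002, -0.97], [0.97, 0.002, -0.242], [0.001, -1.0, -0.002]]
ft_force: [0.5, -0.2, -2.2]
width: 27.3
t: 22.15
tcp_pos: [619.3, -106.3, 4.2]
tool_rot: [[-0.242, 0.001, -0.97], [0.97, 0.002, -0.242], [0.001, -1.0, -0.002]]
ft_force: [0.1, 0.4, -1.3]
width: 27.3
t: 22.35
tcp_pos: [619.3, -106.3, 4.1]
tool_rot: [[-0.242, 0.001, -0.97], [0.97, 0.002, -0.242], [0.001, -1.0, -0.001]]
ft_force: [-0.4, 0.0, -2.0]
width: 27.3
t 22.35 w 27.3 F [-0.4  0.  -2. ] jig xyz -27.67 -0.35 4.15
head c jig -24.61 -0.01 42.25 tilt f 0.07 roll 0.08 tool yaw 14.0 [ 0.03  0.72  0.08  1.96 -0.12  0.47  2.01]
```

```bash
for x in 1; do python3 -m crank '[{"tx":0,"ty":0,"tz":-0.7,"rx":0,"ry":0,"rz":0},{"tx":0,"ty":0,"tz":0,"rx":0,"ry":0,"rz":0}]' | grep -E "tcp_pos|force"; python3 -m crank '[{"tx":0,"ty":0,"tz":-0.7,"rx":0,"ry":0,"rz":0},{"tx":0,"ty":0,"tz":0,"rx":0,"ry":0,"rz":0}]' | grep -E "tcp_pos|force"; python3 -m crank '[{"tx":0,"ty":0,"tz":-0.7,"rx":0,"ry":0,"rz":0},{"tx":0,"ty":0,"tz":0,"rx":0,"ry":0,"rz":0}]' | grep -E "tcp_pos|force";done
python3 -c "
from chk import *
report()"
```

```text
tcp_pos: [619.3, -106.3, 4.1]
ft_force: [-3.4, -0.7, -0.6]
tcp_pos: [619.2, -106.3, 4.0]
ft_force: [-6.1, -1.9, 1.2]
tcp_pos: [619.2, -106.3, 3.9]
ft_force: [-8.1, -2.3, 2.6]
t 22.95 w 27.5 F [-8.1 -2.3  2.6] jig xyz -27.8 -0.3 3.92
head c jig -24.61 0.01 42.02 tilt f -0.14 roll 0.13 tool yaw 13.97 [ 0.03  0.72  0.08  1.96 -0.12  0.47  2.01]
```

```bash
python3 -m crank '[{"tx":0,"ty":0,"tz":1.5,"rx":0,"ry":0,"rz":0},{"tx":0,"ty":0,"tz":0,"rx":0,"ry":0,"rz":0},{"tx":0,"ty":0,"tz":0,"rx":0,"ry":0,"rz":0},{"tx":0,"ty":0,"tz":0,"rx":0,"ry":0,"rz":0},{"tx":0,"ty":0,"tz":0,"rx":0,"ry":0,"rz":0},{"tx":0,"ty":0,"tz":0,"rx":0,"ry":0,"rz":0}]' 110 60 | grep -E "tcp_pos|force|width"; python3 -m crank '[{"tx":0,"ty":0,"tz":10,"rx":0,"ry":0,"rz":0},{"tx":0,"ty":0,"tz":15,"rx":0,"ry":0,"rz":0},{"tx":0,"ty":0,"tz":15,"rx":0,"ry":0,"rz":0},{"tx":0,"ty":0,"tz":0,"rx":0,"ry":0,"rz":0},{"tx":0,"ty":0,"tz":0,"rx":0,"ry":0,"rz":0}]'
python3 - <<'E'
from chk import *
o=report()
cv2.imwrite("pics/sd23.png",r.camera("side")[:,:,::-1]);crop("pics/sd23.png",260,150,330,205,10,"pics/sd23d.png")
cv2.imwrite("pics/sc23.png",r.camera("scene")[:,:,::-1]);crop("pics/sc23.png",260,200,320,260,10,"pics/sc23d.png")
E
```

```text
tcp_pos: [621.2, -105.6, 4.5]
ft_force: [0.5, -0.6, -0.5]
width: 52.6
t: 24.05
tcp_pos: [581.7, -115.8, 4.4]
tool_rot: [[-0.242, 0.002, -0.97], [0.97, 0.002, -0.242], [0.001, -1.0, -0.002]]
ft_force: [0.8, -0.2, 0.4]
width: 52.5
t 24.05 w 52.5 F [ 0.8 -0.2  0.4] jig xyz -66.48 -0.47 4.38
head c jig -63.47 -0.12 42.49 tilt f 0.14 roll 0.07 tool yaw 13.98 [ 0.05  0.69  0.07  2.04 -0.12  0.41  2.04]
```

View pics/sd23d.png

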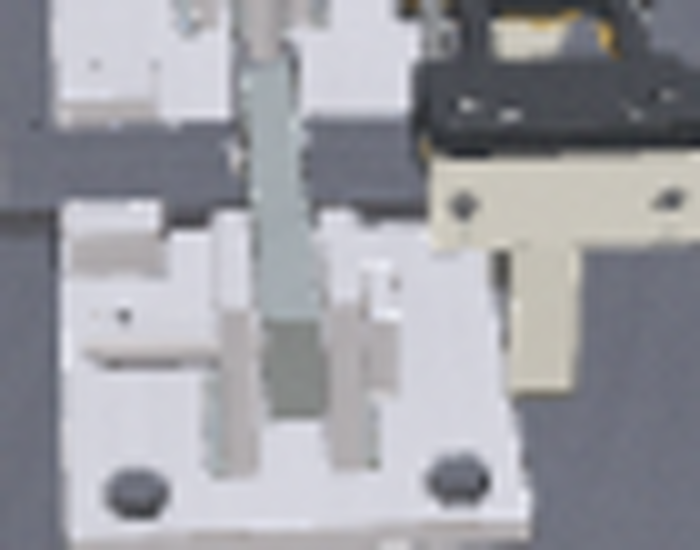

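View pics/sc23d.png

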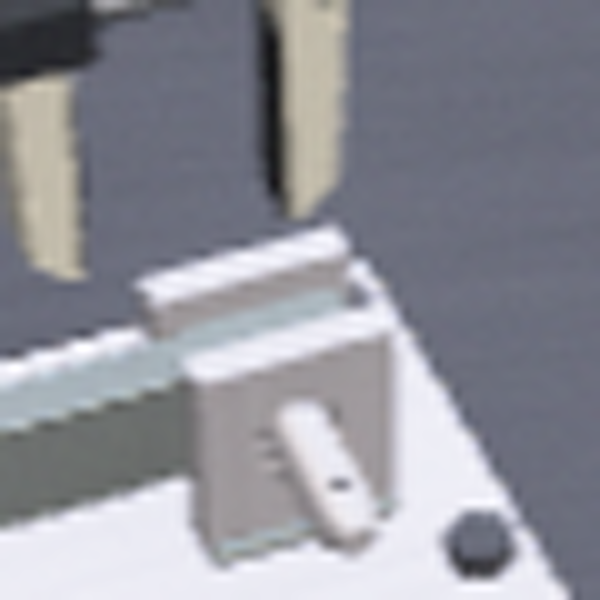

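```bash
python3 -m crank '[{"tx":0,"ty":0,"tz":0,"rx":0,"ry":0,"rz":0},{"tx":0,"ty":0,"tz":0,"rx":0,"ry":0,"rz":0},{"tx":0,"ty":0,"tz":0,"rx":0,"ry":0,"rz":0},{"tx":0,"ty":0,"tz":0,"rx":0,"ry":0,"rz":0},{"tx":0,"ty":0,"tz":0,"rx":0,"ry":0,"rz":0},{"tx":0,"ty":0,"tz":-8,"rx":0,"ry":0,"rz":0},{"tx":0,"ty":0,"tz":-8,"rx":0,"ry":0,"rz":0},{"tx":0,"ty":0,"tz":-6,"rx":0,"ry":0,"rz":0},{"tx":0,"ty":0,"tz":-3,"rx":0,"ry":0,"rz":0},{"tx":0,"ty":0,"tz":0,"rx":0,"ry":0,"rz":0}]' 255 20
python3 -m crank '[{"tx":0,"ty":0,"tz":-1,"rx":0,"ry":0,"rz":0},{"tx":0,"ty":0,"tz":-1,"rx":0,"ry":0,"rz":0},{"tx":0,"ty":0,"tz":0,"rx":0,"ry":0,"rz":0}]' | grep -E "force|tcp_pos"
python3 -m crank '[{"tx":0,"ty":0,"tz":-1,"rx":0,"ry":0,"rz":0},{"tx":0,"ty":0,"tz":-1,"rx":0,"ry":0,"rz":0},{"tx":0,"ty":0,"tz":0,"rx":0,"ry":0,"rz":0}]' | grep -E "force|tcp_pos"
python3 -c "
from chk import *
report()"
```

```text
t: 25.15
tcp_pos: [606.2, -109.4, 4.1]
tool_rot: [[-0.242, 0.002, -0.97], [0.97, 0.002, -0.242], [0.001, -1.0, -0.002]]
ft_force: [-0.0, 0.1, -0.2]
width: 0.7
tcp_pos: [607.5, -109.2, 4.2]
ft_force: [-0.5, 0.0, -0.2]
tcp_pos: [609.6, -108.7, 4.2]
ft_force: [0.1, 0.4, 0.3]
t 25.75 w 0.2 F [0.1 0.4 0.3] jig xyz -37.65 -0.38 4.22
head c jig -34.62 -0.03 42.32 tilt f 0.1 roll 0.07 tool yaw 14.0 [ 0.03  0.71  0.08  1.98 -0.12  0.45  2.02]
```

```bash

python3 -m crank '[{"tx":0,"ty":0,"tz":-1,"rx":0,"ry":0,"rz":0},{"tx":0,"ty":0,"tz":0,"rx":0,"ry":0,"rz":0}]' | grep -E "force|tcp_pos"
python3 -m crank '[{"tx":0,"ty":0,"tz":-1,"rx":0,"ry":0,"rz":0},{"tx":0,"ty":0,"tz":0,"rx":0,"ry":0,"rz":0}]' | grep -E "force|tcp_pos"
python3 -m crank '[{"tx":0,"ty":0,"tz":-1,"rx":0,"ry":0,"rz":0},{"tx":0,"ty":0,"tz":0,"rx":0,"ry":0,"rz":0}]' | grep -E "force|tcp_pos"
python3 -m crank '[{"tx":0,"ty":0,"tz":-1,"rx":0,"ry":0,"rz":0},{"tx":0,"ty":0,"tz":0,"rx":0,"ry":0,"rz":0}]' | grep -E "force|tcp_pos"
python3 -c "
from chk import *
report()"
```

```text
tcp_pos: [610.5, -108.5, 4.2]
ft_force: [0.2, -0.3, -0.1]
tcp_pos: [611.5, -108.3, 4.2]
ft_force: [-1.0, -0.3, -0.2]
tcp_pos: [611.6, -108.2, 4.1]
ft_force: [-3.6, -0.1, 1.4]
tcp_pos: [611.5, -108.2, 4.0]
ft_force: [-5.5, -2.3, 3.1]
t 26.55 w 0.3 F [-5.5 -2.3  3.1] jig xyz -35.73 -0.33 3.96
head c jig -32.58 -0.01 42.06 tilt f -0.09 roll 0.11 tool yaw 13.97 [ 0.03  0.72  0.08  1.97 -0.12  0.46  2.02]
```

```bash

python3 -m crank '[{"tx":0,"ty":0,"tz":-2,"rx":0,"ry":0,"rz":0},{"tx":0,"ty":0,"tz":-2,"rx":0,"ry":0,"rz":0},{"tx":0,"ty":0,"tz":-2,"rx":0,"ry":0,"rz":0},{"tx":0,"ty":0,"tz":0,"rx":0,"ry":0,"rz":0}]' | grep -E "force|tcp_pos"
python3 -c "
from chk import *
report()"
python3 -m crank '[{"tx":0,"ty":0,"tz":8,"rx":0,"ry":0,"rz":0},{"tx":0,"ty":0,"tz":15,"rx":0,"ry":0,"rz":0},{"tx":0,"ty":0,"tz":30,"rx":0,"ry":0,"rz":0},{"tx":0,"ty":-30,"tz":30,"rx":0,"ry":0,"rz":0},{"tx":0,"ty":-40,"tz":0,"rx":0,"ry":0,"rz":0},{"tx":0,"ty":-40,"tz":0,"rx":0,"ry":0,"rz":0},{"tx":0,"ty":0,"tz":0,"rx":0,"ry":0,"rz":0}]'
python3 - <<'E'
from chk import *
o=report()
cv2.imwrite("pics/sd24.png",r.camera("side")[:,:,::-1]);crop("pics/sd24.png",250,130,330,205,9,"pics/sd24d.png")
cv2.imwrite("pics/sc24.png",r.camera("scene")[:,:,::-1]);crop("pics/sc24.png",260,200,320,260,10,"pics/sc24d.png")
E
```

```text
tcp_pos: [611.1, -108.1, 3.3]
ft_force: [-20.4, -5.3, 10.2]
t 26.95 w 0.2 F [-20.4  -5.3  10.2] jig xyz -36.05 -0.13 3.28
head c jig -32.5 0.1 41.35 tilt f -0.67 roll 0.24 tool yaw 13.88 [ 0.03  0.72  0.08  1.97 -0.12  0.47  2.01]
t: 27.65
tcp_pos: [542.1, -127.2, 119.0]
tool_rot: [[-0.242, 0.011, -0.97], [0.97, 0.001, -0.242], [-0.002, -1.0, -0.011]]
ft_force: [0.1, 0.2, -0.2]
width: 0.5
t 27.65 w 0.5 F [ 0.1  0.2 -0.2] jig xyz -107.65 -1.92 118.98
head c jig -104.96 -1.45 157.11 tilt f 0.61 roll -0.12 tool yaw 13.98 [ 0.06  0.49  0.11  2.06 -0.09  0.58  2.04]
```

View pics/sd24d.png

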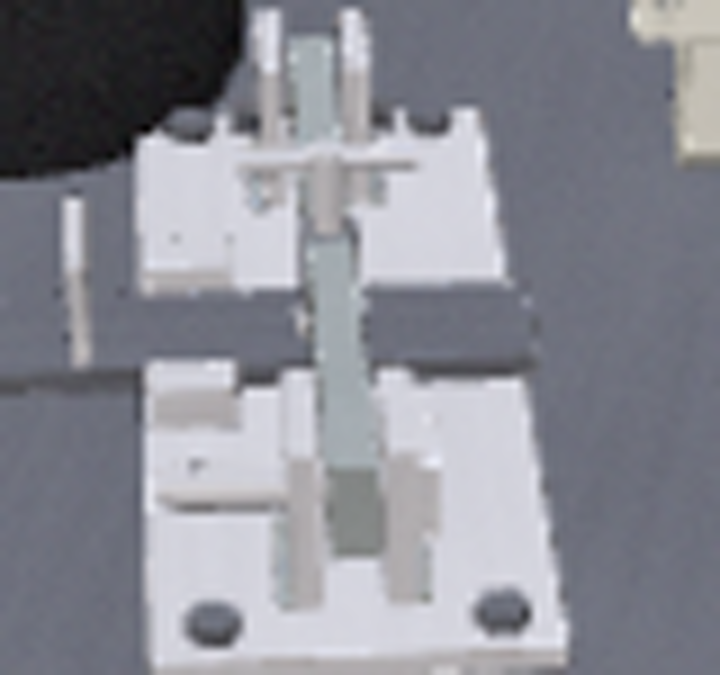

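View pics/sc24d.png

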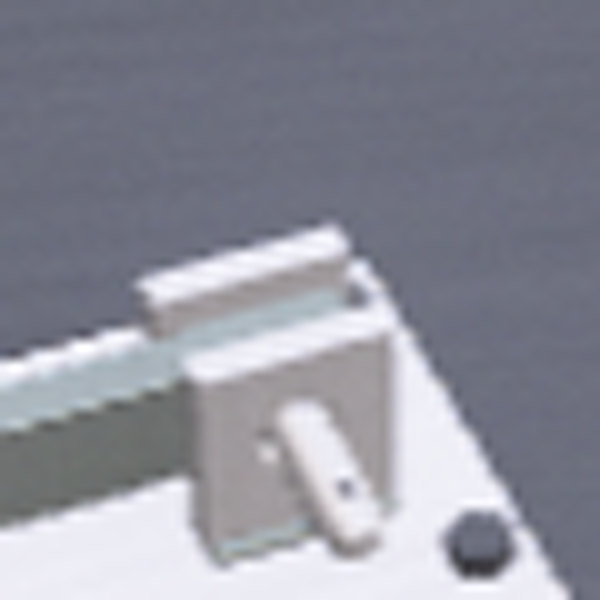

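```bash
python3 - <<'E'
from chk import *
D=cal("side");S=cal("scene");c,s=np.cos(yaw),np.sin(yaw)
jw=lambda X:np.array([J[0]+c*X[0]-s*X[1],J[1]+s*X[0]+c*X[1],X[2]])
for n,X in dict(tail=(60,0,42),tailm2=(58,0,42),h1=(-28,14,56),h2=(-28,14,28),f1=(-20,25,67),f2=(-20,25,30),r1=(20,25,67),pl=(65,50,10),pl2=(-65,50,10)).items():
    print(n,((proj("",jw(X),D)-[250,130])*9+4).round(0),((proj("",jw(X),S)-[260,200])*10+4.5).round(0))
crop("pics/sd24.png",285,165,310,200,20,"pics/sd24e.png")
E
```

```text
tail [168. 487.] [364. 541.]
tailm2 [175. 486.] [361. 535.]
h1 [452. 463.] [282. 248.]
h2 [452. 537.] [285. 332.]
f1 [429. 453.] [335. 222.]
f2 [429. 553.] [338. 334.]
r1 [298. 459.] [398. 325.]
pl [159. 664.] [568. 590.]
pl2 [580. 645.] [364. 256.]
```

View pics/sd24e.png

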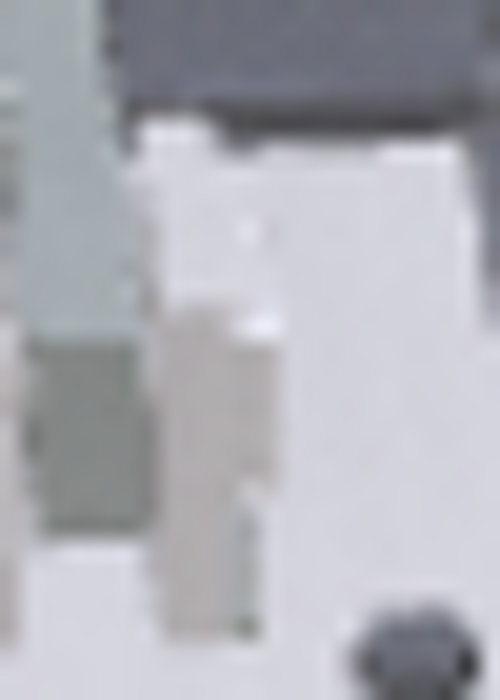

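```bash
python3 -m crank '[{"tx":0,"ty":0,"tz":0,"rx":0,"ry":0,"rz":0},{"tx":0,"ty":0,"tz":0,"rx":0,"ry":0,"rz":0},{"tx":0,"ty":0,"tz":0,"rx":0,"ry":0,"rz":0},{"tx":0,"ty":0,"tz":0,"rx":0,"ry":0,"rz":0},{"tx":0,"ty":0,"tz":0,"rx":0,"ry":0,"rz":0},{"tx":0,"ty":0,"tz":0,"rx":0,"ry":0,"rz":0}]' 110 20
python3 - <<'E'
from chk import *
report()
cv2.imwrite("pics/sc25.png",r.camera("scene")[:,:,::-1])
E
```

```text
t: 28.35
tcp_pos: [538.4, -126.6, 113.9]
tool_rot: [[-0.242, 0.001, -0.97], [0.97, 0.002, -0.242], [0.001, -1.0, -0.001]]
ft_force: [0.1, 0.4, -1.2]
width: 43.9
t 28.35 w 43.9 F [ 0.1  0.4 -1.2] jig xyz -111.03 -0.44 113.86
head c jig -107.98 -0.09 151.97 tilt f 0.08 roll 0.08 tool yaw 14.0 [ 0.06  0.49  0.1   2.07 -0.09  0.58  2.04]
```

View pics/sc25.png

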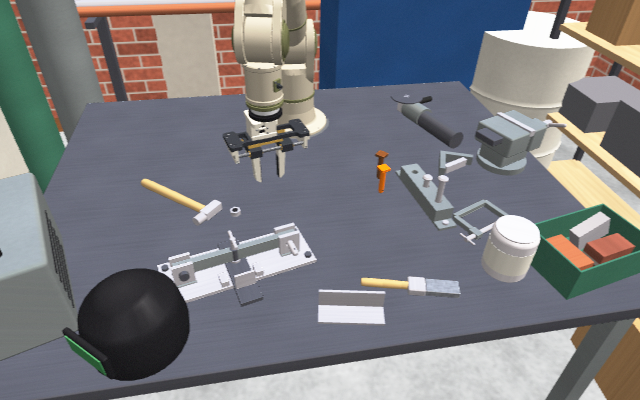

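The picture shows the pin through the fork at (292,243), the bar down, and both round-headed pins in the block at (428,181) and (442,185). The orange and brown pins are unmoved at (383,170), and the gripper hangs free at (268,165).

```bash
python3 -c "
from cell import r
print(r.close_job(), r.get_obs()['t'])"
```

```text
the job is handed in; nothing more can be done
the job is handed in; nothing more can be done
```

The square-headed pin is through the fork and bar from the front with its head home, and I handed the job in at about 28 s of the 66 s. The system gave no verdict.

**What I did:** I took the grey square-headed pin by its head with the tool tilted, laid it down on the bench and gripped it again with the tool upright. I lined it up using a wrist-camera fit of the jig (646.1, −99.2 mm, turned 14.05°) and pushed it in along the bore with almost no side force. Then I let go, pushed the head home with the closed fingers up to about 21 N, backed off and opened the gripper.

**Last checks:**
- **Head:** the closed fingers stopped 35.6 mm in front of the bore centre, against 35.5 mm expected when the head is home. In the side view the head stands 2.25 px proud of the front cheek (2.56 px predicted).
- **Tail:** it shows at the back within 1 crop pixel of where it was predicted, about 40 mm out.
- **Rest of the scene:** the bar is down and both round-headed pins are still in the block. The orange and brown look-alikes are unmoved, and the robot is clear.

**What failed or disagreed:**
- **First command:** the first move was refused because rows need all six numbers. Nothing moved.
- **First grasp:** it closed on air. The pictures put the fingertips about 30 mm behind the reported TCP, so I worked from the pictures after that.
- **First push:** with the head still gripped, the push stopped with the head estimated 0.6 mm short. I couldn't tell whether the head or the pads had touched the fork, so I did the final push.
- **Cameras:** the side camera sits about 1 px off the wrist-camera fit, and the fork cheeks measured about 4% wider than stated. Neither affected the result.

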